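# Find the heavy side of a turned flywheel

### The arm

A 6-joint arm with a two-finger parallel gripper is mounted at the origin on the work surface. World frame = base frame: x ahead of the robot, y to its left, z up, the work surface at z = 0. Lengths are in m, angles in rad, forces in N, time in s.
With the tool pointing down it reaches from about 0.35 to 0.975 m from the base axis. Payload 17.4 kg.
Tool frame: the origin (TCP) lies at the very end of the fingers, on their centre line; the grasp point (between the pads) lies 19 mm behind it; z points along the fingers, y is the direction in which the jaws open and shut (so a half turn about z gives the same grasp; the last joint's range is limited). The gripper opens to 85 mm and grips with 20 to 120 N. Pads are 22 mm wide; open, the fingers measure 114 mm over their backs; the gripper's body (76 mm by 85 mm) begins 54 mm behind the grasp point. The pads swing forward as they close: fully open they stand 13 mm farther back than shut.
Start: joints at [-1.209, 0.116, 1.442, -0, 1.584, -0.038], TCP at [0.263, -0.622, 0.231] pointing down, gripper open.
Joint ranges: [-2.83, 2.83], [-0.83, 2.19], [0.07, 2.5], [-1.14, 4.28], [0.01, 3], [-2.97, 2.97]. Speed limits (rad/s): [1.89, 1.89, 2.22, 3.14, 3.14, 3.14].

### API

Orientations are given as [roll, pitch, yaw] about the fixed x, y, z axes, in that order (R = Rz(yaw) Ry(pitch) Rx(roll)).
In Python, from workcell import manip gives the robot as it stands.
- The arm moves only by the tool send_rows, never from a script. Its arguments are lists of equal length, an entry for each row: "linear": the shift along the tool's x, y, z in mm, a list of three; "turn": the turn about the tool's z in degrees; "hand": the opening, from 0 (shut) to 1 (fully open). A call has 1 to 8 rows; each row is the pose to reach, as a shift and turn from the pose commanded when the call began, along the tool's axes at that moment; what a row does not reach only later rows make up. A row lasts 1/12 s, in which the tool goes at most 41.7 mm and 7.16 degrees, less where a joint would pass 70% of its speed; a pose out of reach is approached as far as the arm can. A call with a gripper value outside its range is refused whole. The fingers move at their own pace and stop on an object; "squeeze" is the grip in N (left out, the last holds). Time passes only in rows, so rows that repeat a pose let the fingers close. It gives the time, the measured TCP pose, the force and the opening at its end, in the units of the state.
- manip.read_state(): the state, without advancing time (a new reading comes with each control period).
- manip.snapshot(name): name is "scene" or "top"; returns a dict with "img" (480x640x3 uint8, red, green, blue), "fx", "fy", "cx", "cy" (pixels), "rvec" (rotation vector, rad) and "tvec" (3), from world to camera coordinates, as OpenCV has them. Camera axes: x right, y down, z forward; pixel columns grow to the right and rows downward; lengths in m; the calibration is good to about 2 mm. A picture is of the moment at which its call begins. There is no depth.
- manip.hand_in(): hands the job in, once; it reports no verdict.
The state is a dict: "time_s": time; "q": joint angles; "dq": joint speeds; "joint_efforts": joint torques, N m; "ee_pos": TCP position; "tcp_rot": TCP orientation; "wrist_force": force on the tool from outside, world axes, zero at the start; "moment": the same for the moment, N m; "opening": opening from 0.0 (shut) to 1.0 (fully open).
Only numpy, scipy, OpenCV 4.12 (cv2) and the standard library are available. Lean on these libraries where they do the work, as an engineer would, in place of code of your own. Each camera call takes 0.05 s, during which the arm holds its last target. There are 200 camera calls.

### The job

The turned wooden flywheel on the balancing stand has a lead plug hidden somewhere inside it. Take hold of its rim, turn it by hand at least one full turn in one direction and feel where it is heavy, then bring the heavy side to the very bottom, straight below the axle, and finish while still gripping the rim there, wheel at rest, for its rim to be marked. Leave the other things on the bench where they are.

Things in the scene. Friction and masses are not known exactly. Their poses are not given: they have to be found in the camera images.
- axle (a point): Centre of the flywheel, on its axle midway between the faces, 140 above the table. The axle is level along this frame's x (z up, y in the wheel's plane); the frame is fixed to the stand and does not turn. The wheel is a plain pale wooden disc, 200 in diameter, 26 thick between two flat faces, upright like a coin on edge, top at 240. Drag in its bushings is constant, about 0.24 N m.
- stand: Wooden balancing stand, fixed; origin under the middle of its base, straight below the axle, axes as axle. Plywood base 150 (x) by 230 (y), 18 high; two uprights 50 wide in y, 18 thick in x, centred 47 either side of the wheel's middle plane, 156 high. The whole upper rim stands free above them and can be pinched from above, one finger on each face.
- wheel (a joint): Turn of the flywheel, rad, right-handed about x of axle (positive: the top of the rim moves to -y of that frame, clockwise seen from the robot). Starts within 0.25 of 0, has no stops, counts on through full turns. It runs in stiff felt bushings: it never swings by itself and stays wherever it is left, so the heavy side must be felt in the push that turning takes.
- rim_top (a point): Highest point of the rim, mid-thickness, 100 above the axle; does not turn. The hidden plug, 55 from the axle, pulls 0.14 to 0.21 N m at most: turned slowly and pushed 90 out, the wheel needs 4 to 5 N with the heavy side level and rising, 0.3 to 1.1 N level and sinking, 2.7 N at top or bottom. On stopping the push sags, but still varies by a sine of about 2 N over the turn: compare all round.
- stud (a point): Small brass stud, 12 across, 80 from the axle, one on each wheel face (this point: mid-thickness between them), turning with the wheel; straight above the axle when the joint reads 0. It and a ring of six small screws 56 from the axle only show how far the wheel has turned: the plug's angle from the stud is unknown and new each time.
- mallet_mid (a point): centre of the head of a wooden mallet (head 65 x 110 x 50, handle 190 long), lying beside the stand. A bystander.
- tin_mid (a point): centre of a steel wax tin, 72 across, 55 high, beside the stand. A bystander.
- plane_mid (a point): middle of the sole block of a metal hand plane, 45 x 160, 63 high over its handle, origin 14 above the table, standing beyond the stand. A bystander.
- mug_mid (a point): centre of a white mug, 80 across, 90 high. A bystander.
- brush_grip (a point): handle of a brush lying on the table. A bystander.
- gauge_mid (a point): middle of a wooden marking gauge (block 60 x 55 x 28 on a 180 long beam). A bystander.
- offcut_mid (a point): centre of a wood offcut 50 x 200 x 35. A bystander.

How it is judged:
By the outcome, as a careful person would: the job done as asked, in the order asked, and still so for the second after the job is handed in, while the arm keeps its last pose, push and grip.
It also fails if it takes over 72 s, if anything falls off the work surface, if the arm or the gripper's body presses on something with over 40 N, if the wrist force passes 120 N, or if a joint passes its speed limit or range.

## Working session

There is one attempt and no reset: what is moved stays moved. The work goes in short steps, Python scripts to look and compute and a tool call to move; the robot and the scene stay as the last step left them, time stands still between calls to the robot, and variables do not carry over. Pictures are saved under pics/ and viewed, about 8 in all and at most 12, crops included, and the job is handed in when it is done.

Besides the shell and the picture viewer there is one more tool, called as name(argument=value, ...) on one line, values as JSON. send_rows: Moves the arm, as the interface text tells. Its arguments: {"type":"object","properties":{"linear":{"type":"array"},"turn":{"type":"array"},"hand":{"type":"array"},"squeeze":{"type":"number"}},"required":["linear","turn","hand"]}

```bash
mkdir -p pics; ls; python3 - <<'E'
from workcell import manip
import cv2
s=manip.read_state(); print(s)
for n in("scene","top"):
    d=manip.snapshot(n); cv2.imwrite(f"pics/{n}0.png",d["img"][:,:,::-1]); print({k:v for k,v in d.items() if k!="img"})
E
```

```text
pics
{'time_s': 0.0, 'q': array([-1.20881558e+00,  1.16451748e-01,  1.44230654e+00,  6.74337098e-06,
        1.58400416e+00, -3.78190062e-02]), 'dq': array([-0.00056925, -0.00048762,  0.00169926, -0.00087291, -0.00092829,
       -0.00125523]), 'joint_efforts': array([ 2.97983031e-03, -7.31979847e+01, -6.32495213e+01,  5.93893924e-05,
        6.35765522e-03,  1.07759766e-05]), 'ee_pos': array([ 0.26264024, -0.62158003,  0.23055963]), 'tcp_rot': array([-3.14042395e+00, -5.09678622e-05,  3.99799811e-01]), 'wrist_force': array([-0.79800702, -0.14045549, -0.18390959]), 'moment': array([-0.00039048,  0.01654607, -0.01574483]), 'opening': 0.9975437635215054}
{'fx': 604.6887712376036, 'fy': 604.6887712376036, 'cx': 319.7250491893806, 'cy': 233.6078151467617, 'rvec': array([ 0.87089183,  2.37131575, -1.28733121]), 'tvec': array([ 0.40000767, -0.07067149,  1.89140364])}
{'fx': 485.77313871203523, 'fy': 485.77313871203523, 'cx': 313.7917126881539, 'cy': 244.36200875676536, 'rvec': array([ 2.15614771, -2.20456042,  0.10307568]), 'tvec': array([0.01522643, 0.52822214, 1.6162395 ])}
```

View pics/scene0.png

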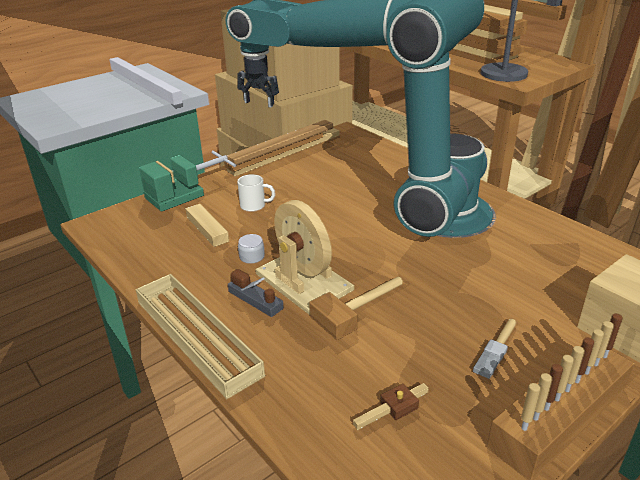

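View pics/top0.png

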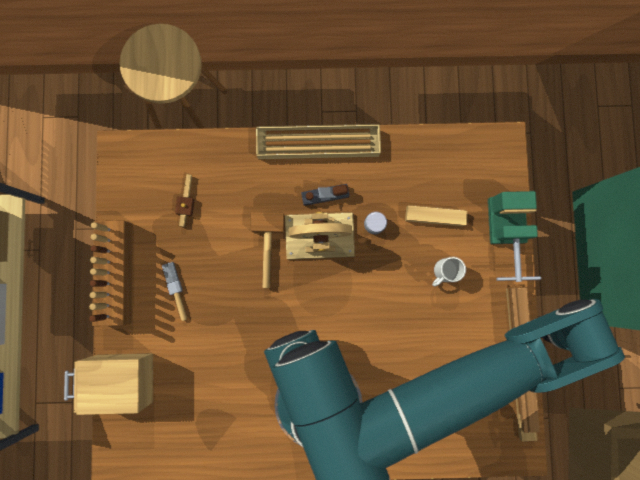

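Scene: the wheel is at about (303,238), stud not yet resolved; tin (250,248), plane (257,293) and mallet (335,312) are around it. Top: stand base spans about (286,214)-(354,258), rim at (320,227). I'll crop both for accuracy.

```bash
python3 - <<'E'
import cv2,numpy as np
a=cv2.imread("pics/top0.png")[195:275,265:375]; b=cv2.imread("pics/scene0.png")[190:320,245:365]
a=cv2.resize(a,None,fx=5,fy=5,interpolation=cv2.INTER_CUBIC)
b=cv2.resize(b,None,fx=4.5,fy=4.5,interpolation=cv2.INTER_CUBIC)
cv2.imwrite("pics/a.png",a);cv2.imwrite("pics/b.png",b)
E
```

```text
(no output)
```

View pics/a.png

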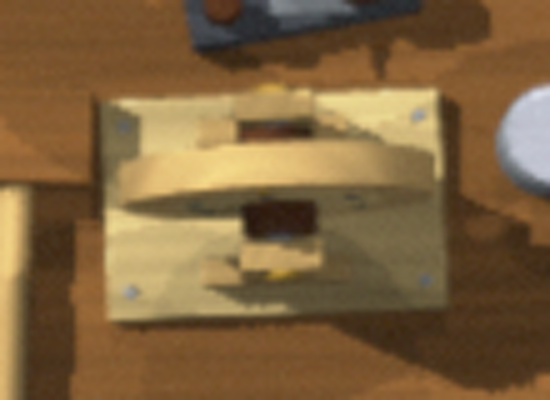

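View pics/b.png

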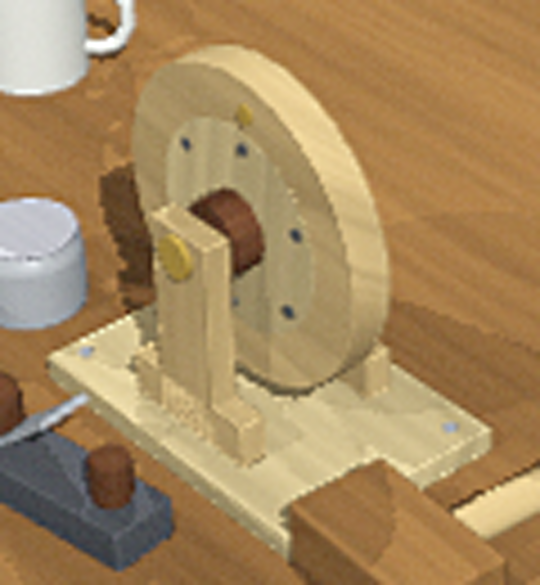

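Crop a: base corners at about (100,97), (440,90), (447,307), (108,320). Crop b: the stud is at (244,116), upper right of the wheel face's centre, and the brass axle end is at (176,257). The x axis points away from the robot.

```bash
cat > h.py <<'E'
import numpy as np,cv2
from workcell import manip
def ray(d,uv):
    R=cv2.Rodrigues(d["rvec"])[0]; C=-R.T@d["tvec"]
    v=R.T@np.array([(uv[0]-d["cx"])/d["fx"],(uv[1]-d["cy"])/d["fy"],1.]); return C,v
def onz(d,uv,z):
    C,v=ray(d,uv); return C+v*(z-C[2])/v[2]
def onx(d,uv,p,n):
    C,v=ray(d,uv); return C+v*(n@(p-C))/(n@v)
def proj(d,P):
    R=cv2.Rodrigues(d["rvec"])[0]; q=np.atleast_2d(P)@R.T+d["tvec"]
    return q[:,:2]/q[:,2:]*d["fx"]+[d["cx"],d["cy"]]
def axes(yaw): return np.array([np.cos(yaw),np.sin(yaw),0]),np.array([-np.sin(yaw),np.cos(yaw),0]),np.array([0,0,1.])
E
python3 - <<'E'
from h import *
from scipy.optimize import least_squares
t=manip.snapshot("top"); s=manip.snapshot("scene")
A=lambda u,v:np.array([(u+.5)/5+265-.5,(v+.5)/5+195-.5]); B=lambda u,v:np.array([(u+.5)/4.5+245-.5,(v+.5)/4.5+190-.5])
# local (x,y,z) of base top corners; image-left = +y, image-up = +x
obs=[(t,A(100,97),(.075,.115,.018)),(t,A(440,90),(.075,-.115,.018)),(t,A(447,307),(-.075,-.115,.018)),(t,A(108,320),(-.075,.115,.018)),
(s,B(50,357),(.075,-.115,.018)),(s,B(491,432),(-.075,.115,.018))]
def world(p,l): 
    a=axes(p[2]); return np.array([p[0],p[1],0])+l[0]*a[0]+l[1]*a[1]+l[2]*a[2]
f=lambda p:np.ravel([proj(d,world(p,l))[0]-uv for d,uv,l in obs])
r=least_squares(f,[.6,0,0]); p=r.x; print(p,np.degrees(p[2])); print(r.fun.reshape(-1,2).round(1))
# stud on far face (+x)
a=axes(p[2]); fc=world(p,(.013,0,.14)); P=onx(s,B(244,116),fc,a[0])-fc
print("stud y,z",P@a[1],P[2],np.hypot(P@a[1],P[2]),"angle deg",np.degrees(np.arctan2(-P@a[1],P[2])))
print("axle end B",(proj(s,world(p,(.058,0,.14)))[0]-[244.5,189.5])*4.5-.5)
print("rimtop B",(proj(s,world(p,(0.013,0,.24)))[0]-[244.5,189.5])*4.5-.5)
st=manip.read_state();print(st["ee_pos"],st["tcp_rot"],st["wrist_force"],st["moment"])
g=world(p,(0,0,.30)); print("need",g-st["ee_pos"], "in tool axes at yaw .4:")
y=st["tcp_rot"][2];d=g-st["ee_pos"];print(d@[np.cos(y),np.sin(y),0],d@[np.sin(y),-np.cos(y),0],-d[2])
E
```

```text
[ 0.56082701 -0.01568462  0.0067056 ] 0.3842023573313645
[[ 0.2 -0.1]
 [-0.3 -0.6]
 [-0.1 -0.1]
 [-0.4 -0.7]
 [-0.1 -0.9]
 [ 0.7 -0.9]]
stud y,z 0.007198147726889565 0.07542010418136535 0.07576282363683477 angle deg -5.451836006337234
axle end B [177.30771519 256.0822659 ]
rimtop B [233.91954077  72.01712152]
[ 0.26268229 -0.62169035  0.2308418 ] [-3.14089630e+00 -5.98052970e-06  3.99855883e-01] [-0.80717897  0.1147409  -0.10535522] [-0.0305184  -0.01241849  0.00070958]
need [0.29814472 0.60600574 0.0691582 ] in tool axes at yaw .4:
0.5105355061178399 -0.4421388046782949 -0.06915820187064906
```

Pose fit is good: axle at (0.561,-0.016), yaw 0.4°, stud at about -5°. I'll approach the +y side of the rim from above.

send_rows(linear=[[534,-500,-69],[534,-500,-69],[534,-500,-69],[534,-500,-69],[534,-500,-69],[534,-500,-69],[534,-500,-69],[534,-500,-69]], turn=[-67.5,-67.5,-67.5,-67.5,-67.5,-67.5,-67.5,-67.5], hand=[0.7,0.7,0.7,0.7,0.7,0.7,0.7,0.7], squeeze=30)

```text
time_s: 0.87
ee_pos: [0.3978, -0.3166, 0.2628]
tcp_rot: [3.141, 0.0, 1.406]
wrist_force: [0.9, 0.4, 0.8]
opening: 0.703
```

```bash
cat > rem.py <<'E'
import sys
from h import *
AX=np.array([.5608,-.0157,.14]); YW=.0067
def rem(psi,zoff=0,r=.088,back=.020):
    st=manip.read_state(); a=axes(YW); c=np.radians(psi)
    g=AX-a[1]*r*np.sin(c)+a[2]*(r*np.cos(c)-back+zoff); d=g-st["ee_pos"]; y=st["tcp_rot"][2]
    print("t",st["time_s"],"tcp",st["ee_pos"].round(4),"rot",st["tcp_rot"].round(4),"F",st["wrist_force"].round(2),"M",st["moment"].round(3),"op",round(st["opening"],3))
    print("shift mm",(np.array([d@[np.cos(y),np.sin(y),0],d@[np.sin(y),-np.cos(y),0],-d[2]])*1e3).round(1),"turn",np.degrees(y-(np.pi/2+YW)).round(2))
rem(float(sys.argv[1]),float(sys.argv[2]))
E
python3 rem.py -45 .118
```

```text
t 0.8667 tcp [ 0.3978 -0.3166  0.2628] rot [3.1414e+00 1.0000e-04 1.4056e+00] F [0.86 0.36 0.8 ] M [-0.017 -0.029  0.057] op 0.703
shift mm [384.9 100.7 -37.4] turn -9.85
```

send_rows(linear=[[383,101,-37],[383,101,-37],[383,101,-37],[383,101,-37],[383,101,-37],[383,101,-37],[383,101,-37],[383,101,-37]], turn=[-9.9,-9.9,-9.9,-9.9,-9.9,-9.9,-9.9,-9.9], hand=[0.7,0.7,0.7,0.7,0.7,0.7,0.7,0.7])

```text
time_s: 1.53
ee_pos: [0.5359, -0.0145, 0.2939]
tcp_rot: [3.141, 0.0, 1.573]
wrist_force: [0.5, -0.4, 0.8]
opening: 0.702
```

```bash
python3 rem.py -45 0.06
```

```text
t 1.5333 tcp [ 0.5359 -0.0145  0.2939] rot [3.1411e+00 1.0000e-04 1.5728e+00] F [ 0.5  -0.36  0.79] M [-0.027 -0.004  0.025] op 0.702
shift mm [61.  24.6 51.7] turn -0.27
```

send_rows(linear=[[40,20,15],[61,24.6,40],[61,24.6,51.7],[61,24.6,51.7],[61,24.6,51.7]], turn=[-0.3,-0.3,-0.3,-0.3,-0.3], hand=[0.7,0.7,0.7,0.7,0.7])

```text
time_s: 1.95
ee_pos: [0.5598, 0.044, 0.2417]
tcp_rot: [-3.14, 0.0, 1.578]
wrist_force: [0.1, -0.9, 0.5]
opening: 0.703
```

```bash
python3 rem.py -45 0; python3 - <<'E'
from h import *
d=manip.snapshot("scene");cv2.imwrite("pics/c.png",cv2.resize(d["img"][150:310,225:385,::-1],None,fx=3.7,fy=3.7,interpolation=cv2.INTER_CUBIC))
E
```

```text
t 1.95 tcp [0.5598 0.044  0.2417] rot [-3.1404e+00  3.0000e-04  1.5781e+00] F [ 0.12 -0.89  0.52] M [0.007 0.018 0.055] op 0.703
shift mm [ 2.5  0.6 59.5] turn 0.03
```

View pics/c.png

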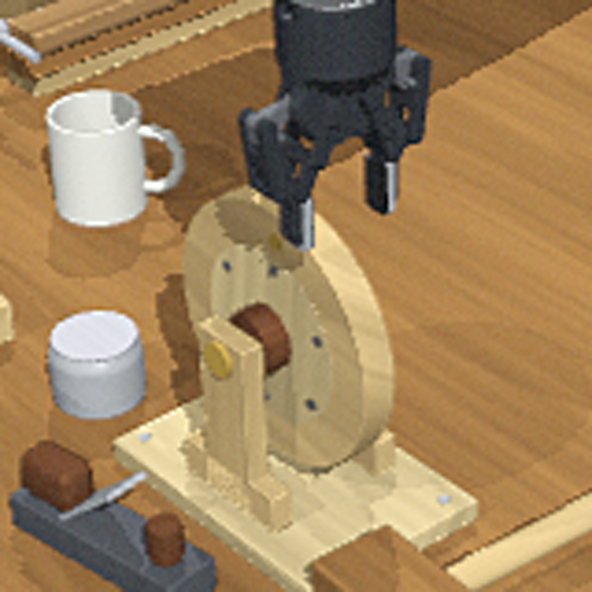

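The fingers straddle the wheel plane on the +y side, with tips at about (303,243) and (383,210) and the stud just behind at (275,243). Now descend and close.

send_rows(linear=[[2,0.5,30],[2,0.5,59.5],[2,0.5,59.5],[2,0.5,59.5],[2,0.5,59.5]], turn=[0,0,0,0,0], hand=[0.7,0.7,0.7,0.7,0.7])

```text
time_s: 2.42
ee_pos: [0.5612, 0.0457, 0.1851]
tcp_rot: [3.139, -0.0, 1.577]
wrist_force: [-0.4, 0.9, 0.2]
opening: 0.703
```

```bash
python3 rem.py -45 0
```

```text
t 2.4167 tcp [0.5612 0.0457 0.1851] rot [ 3.139  -0.      1.5768] F [-0.44  0.89  0.24] M [0.05  0.054 0.023] op 0.703
shift mm [ 0.9 -0.8  2.9] turn -0.04
```

send_rows(linear=[[0,0,0],[0,0,0],[0,0,0],[0,0,0],[0,0,0],[0,0,0],[0,0,0],[0,0,0]], turn=[0,0,0,0,0,0,0,0], hand=[0,0,0,0,0,0,0,0], squeeze=30)

```text
time_s: 3.08
ee_pos: [0.5605, 0.0464, 0.1838]
tcp_rot: [3.141, -0.0, 1.578]
wrist_force: [-7.2, 0.9, 7.2]
opening: 0.301
```

```bash
python3 rem.py -45 0; python3 - <<'E'
import numpy as np
R=88
P=lambda p:np.array([-R*np.sin(np.radians(p)),0,-R*np.cos(np.radians(p))])
for p0 in range(-45,45,10):
    print(p0,[list((P(p0+10*(i+1)/8)-P(p0)).round(1)+0) for i in range(8)])
print(np.array([P(p0) for p0 in range(-45,46,10)]).round(1).tolist())
E
```

```text
t 3.0833 tcp [0.5605 0.0464 0.1838] rot [ 3.1411 -0.      1.5782] F [-7.22  0.88  7.23] M [-0.111  1.044  0.134] op 0.301
shift mm [ 0.1 -0.1  1.5] turn 0.04
-45 [[np.float64(-1.4), np.float64(0.0), np.float64(-1.3)], [np.float64(-2.8), np.float64(0.0), np.float64(-2.7)], [np.float64(-4.2), np.float64(0.0), np.float64(-3.9)], [np.float64(-5.7), np.float64(0.0), np.float64(-5.2)], [np.float64(-7.1), np.float64(0.0), np.float64(-6.4)], [np.float64(-8.7), np.float64(0.0), np.float64(-7.6)], [np.float64(-10.2), np.float64(0.0), np.float64(-8.7)], [np.float64(-11.8), np.float64(0.0), np.float64(-9.9)]]
-35 [[np.float64(-1.6), np.float64(0.0), np.float64(-1.1)], [np.float64(-3.2), np.float64(0.0), np.float64(-2.1)], [np.float64(-4.8), np.float64(0.0), np.float64(-3.1)], [np.float64(-6.5), np.float64(0.0), np.float64(-4.1)], [np.float64(-8.1), np.float64(0.0), np.float64(-5.1)], [np.float64(-9.8), np.float64(0.0), np.float64(-6.0)], [np.float64(-11.6), np.float64(0.0), np.float64(-6.8)], [np.float64(-13.3), np.float64(0.0), np.float64(-7.7)]]
-25 [[np.float64(-1.7), np.float64(0.0), np.floa
[... 2551 characters left out ...]
)], [np.float64(-13.3), np.float64(0.0), np.float64(7.7)]]
35 [[np.float64(-1.6), np.float64(0.0), np.float64(1.1)], [np.float64(-3.1), np.float64(0.0), np.float64(2.3)], [np.float64(-4.6), np.float64(0.0), np.float64(3.5)], [np.float64(-6.1), np.float64(0.0), np.float64(4.7)], [np.float64(-7.5), np.float64(0.0), np.float64(5.9)], [np.float64(-9.0), np.float64(0.0), np.float64(7.2)], [np.float64(-10.4), np.float64(0.0), np.float64(8.5)], [np.float64(-11.8), np.float64(0.0), np.float64(9.9)]]
[[62.2, 0.0, -62.2], [50.5, 0.0, -72.1], [37.2, 0.0, -79.8], [22.8, 0.0, -85.0], [7.7, 0.0, -87.7], [-7.7, 0.0, -87.7], [-22.8, 0.0, -85.0], [-37.2, 0.0, -79.8], [-50.5, 0.0, -72.1], [-62.2, 0.0, -62.2]]
```

```bash
cat > log.py <<'E'
import sys,json
from h import *
st=manip.read_state(); a=axes(.0067); A=np.array([.5608,-.0157,.14])
p=st["ee_pos"]+[0,0,.02]-A; y,z=p@a[1],p[2]; psi=np.arctan2(-y,z)
F=st["wrist_force"]; e=np.array([-np.cos(psi),-np.sin(psi)]) # +psi tangential (y,z)
er=np.array([-np.sin(psi),np.cos(psi)])
f=-np.array([F@a[1],F[2]])
json.dump({"tag":sys.argv[1],"t":st["time_s"],"p":list(st["ee_pos"]),"F":list(F),"M":list(st["moment"]),"psi":psi,"op":st["opening"]},open("log.jsonl","a")); open("log.jsonl","a").write("\n")
print(round(st["time_s"],2),"psi",np.degrees(psi).round(2),"r",round(np.hypot(y,z)*1e3,1),"push tan",(f@e).round(2),"rad",(f@er).round(2),"F",F.round(1),"Mx",st["moment"][0].round(3),"op",round(st["opening"],3))
E
python3 log.py s0
```

```text
3.08 psi -44.26 r 89.0 push tan -4.38 rad -5.82 F [-7.2  0.9  7.2] Mx -0.111 op 0.301
```

send_rows(linear=[[-1.4,-0.2,-1.5],[-2.8,-0.4,-3],[-4.2,-0.6,-4.3],[-5.7,-0.7,-5.7],[-7.1,-0.7,-6.9],[-8.7,-0.7,-8.1],[-10.2,-0.7,-9.2],[-11.8,-0.7,-10.4]], turn=[0,0,0,0,0,0,0,0], hand=[0,0,0,0,0,0,0,0])

```text
time_s: 3.75
ee_pos: [0.5606, 0.0349, 0.1931]
tcp_rot: [3.14, -0.001, 1.578]
wrist_force: [8.4, 3.6, -4.3]
opening: 0.301
```

```bash
python3 log.py s1
```

```text
3.75 psi -34.71 r 88.9 push tan 5.38 rad 1.56 F [ 8.4  3.6 -4.3] Mx 0.86 op 0.301
```

send_rows(linear=[[-1.6,0,-1.1],[-3.2,0,-2.1],[-4.8,0,-3.1],[-6.5,0,-4.1],[-8.1,0,-5.1],[-9.8,0,-6],[-11.6,0,-6.8],[-13.3,0,-7.7]], turn=[0,0,0,0,0,0,0,0], hand=[0,0,0,0,0,0,0,0])

```text
time_s: 4.42
ee_pos: [0.5608, 0.0216, 0.2009]
tcp_rot: [3.14, -0.001, 1.578]
wrist_force: [9.3, 4.1, -4.4]
opening: 0.295
```

```bash
python3 log.py s1
```

```text
4.42 psi -24.75 r 89.1 push tan 5.51 rad 2.34 F [ 9.3  4.1 -4.4] Mx 0.96 op 0.295
```

send_rows(linear=[[-1.7,0.1,-0.8],[-3.5,0.2,-1.5],[-5.3,0.3,-2.3],[-7.1,0.4,-2.9],[-8.9,0.4,-3.6],[-10.7,0.4,-4.2],[-12.6,0.4,-4.7],[-14.4,0.4,-5.2]], turn=[0,0,0,0,0,0,0,0], hand=[0,0,0,0,0,0,0,0])

```text
time_s: 5.08
ee_pos: [0.561, 0.0073, 0.2062]
tcp_rot: [3.14, -0.001, 1.579]
wrist_force: [6.1, 5.8, -1.4]
opening: 0.3
```

```bash
python3 log.py s1
```

```text
5.08 psi -14.92 r 89.3 push tan 5.91 rad -0.14 F [ 6.1  5.8 -1.4] Mx 1.001 op 0.3
```

send_rows(linear=[[-1.9,0,-0.5],[-3.7,0,-0.9],[-5.6,0,-1.3],[-7.5,0,-1.7],[-9.4,0,-2],[-11.3,0,-2.2],[-13.2,0,-2.5],[-15.1,0,-2.7]], turn=[0,0,0,0,0,0,0,0], hand=[0,0,0,0,0,0,0,0])

```text
time_s: 5.75
ee_pos: [0.5613, -0.0078, 0.2091]
tcp_rot: [3.14, -0.001, 1.579]
wrist_force: [6.1, 5.7, -1.1]
opening: 0.303
```

```bash
python3 log.py s1
```

```text
5.75 psi -5.05 r 89.5 push tan 5.76 rad 0.6 F [ 6.1  5.7 -1.1] Mx 1.142 op 0.303
```

send_rows(linear=[[-1.9,0,-0.1],[-3.8,0,-0.3],[-5.7,0,-0.3],[-7.7,0,-0.3],[-9.6,0,-0.3],[-11.5,0,-0.3],[-13.4,0,-0.1],[-15.3,0,0]], turn=[0,0,0,0,0,0,0,0], hand=[0,0,0,0,0,0,0,0])

```text
time_s: 6.42
ee_pos: [0.5615, -0.0232, 0.2095]
tcp_rot: [3.139, -0.001, 1.579]
wrist_force: [6.2, 4.2, 0.8]
opening: 0.303
```

```bash
python3 log.py s1
```

```text
6.42 psi 4.77 r 89.8 push tan 4.25 rad -0.5 F [6.2 4.2 0.8] Mx 1.038 op 0.303
```

send_rows(linear=[[-1.9,0,0.2],[-3.8,0,0.4],[-5.7,0,0.7],[-7.6,0,1],[-9.5,0,1.4],[-11.4,0,1.8],[-13.2,0,2.2],[-15.1,0,2.7]], turn=[0,0,0,0,0,0,0,0], hand=[0,0,0,0,0,0,0,0])

```text
time_s: 7.08
ee_pos: [0.5618, -0.0384, 0.2071]
tcp_rot: [3.138, -0.001, 1.578]
wrist_force: [6.9, 2.9, 3.7]
opening: 0.294
```

```bash
python3 log.py s1
```

```text
7.08 psi 14.58 r 90.0 push tan 3.66 rad -2.85 F [6.9 2.9 3.7] Mx 0.845 op 0.294
```

send_rows(linear=[[-1.8,0,0.5],[-3.7,0,1.1],[-5.5,0,1.7],[-7.3,0,2.3],[-9.1,0,3],[-10.9,0,3.7],[-12.7,0,4.5],[-14.4,0,5.2]], turn=[0,0,0,0,0,0,0,0], hand=[0,0,0,0,0,0,0,0])

```text
time_s: 7.75
ee_pos: [0.5621, -0.0529, 0.2021]
tcp_rot: [3.138, -0.0, 1.578]
wrist_force: [7.8, 2.2, 4.3]
opening: 0.304
```

```bash
python3 log.py s1
```

```text
7.75 psi 24.38 r 90.2 push tan 3.7 rad -3.04 F [7.8 2.2 4.3] Mx 0.673 op 0.304
```

send_rows(linear=[[-1.7,0,0.8],[-3.4,0,1.7],[-5.1,0,2.6],[-6.8,0,3.5],[-8.5,0,4.5],[-10.1,0,5.5],[-11.7,0,6.6],[-13.3,0,7.7]], turn=[0,0,0,0,0,0,0,0], hand=[0,0,0,0,0,0,0,0])

```text
time_s: 8.42
ee_pos: [0.5623, -0.0664, 0.1947]
tcp_rot: [3.137, 0.0, 1.578]
wrist_force: [7.0, 1.4, 7.7]
opening: 0.301
```

```bash
python3 log.py s1
```

```text
8.42 psi 34.16 r 90.3 push tan 5.48 rad -5.62 F [7.  1.4 7.7] Mx 0.564 op 0.301
```

send_rows(linear=[[-1.6,0,1.1],[-3.1,0,2.3],[-4.6,0,3.5],[-6.1,0,4.7],[-7.5,0,5.9],[-9,0,7.2],[-10.4,0,8.5],[-11.8,0,9.9]], turn=[0,0,0,0,0,0,0,0], hand=[0,0,0,0,0,0,0,0])

```text
time_s: 9.08
ee_pos: [0.5625, -0.0784, 0.185]
tcp_rot: [3.137, 0.001, 1.578]
wrist_force: [6.8, -0.6, 9.5]
opening: 0.303
```

```bash
python3 log.py s1
```

```text
9.08 psi 43.99 r 90.3 push tan 6.17 rad -7.28 F [ 6.8 -0.6  9.5] Mx 0.299 op 0.303
```

send_rows(linear=[[0,0,0],[0,0,0],[0,0,0],[35,0,-12],[70,0,-15],[100,0,-12],[123.5,0,-0.7],[123.5,0,-0.7]], turn=[0,0,0,0,0,0,0,0], hand=[0.6,0.6,0.6,0.6,0.6,0.6,0.6,0.6])

```text
time_s: 9.75
ee_pos: [0.5595, 0.0487, 0.1819]
tcp_rot: [-3.14, -0.001, 1.581]
wrist_force: [0.1, 0.0, -1.8]
opening: 0.6
```

send_rows(linear=[[0,0,0],[0,0,0]], turn=[0,0], hand=[0.6,0.6])

```text
time_s: 9.92
ee_pos: [0.5603, 0.045, 0.1838]
tcp_rot: [-3.141, 0.0, 1.578]
wrist_force: [0.3, -0.0, 0.7]
opening: 0.595
```

```bash
python3 log.py free; python3 - <<'E'
from h import *
d=manip.snapshot("scene");cv2.imwrite("pics/d.png",cv2.resize(d["img"][190:310,250:370,::-1],None,fx=5,fy=5,interpolation=cv2.INTER_CUBIC))
E
```

```text
9.92 psi -43.58 r 88.1 push tan -0.5 rad -0.46 F [ 0.3 -0.   0.7] Mx 0.023 op 0.595
```

View pics/d.png

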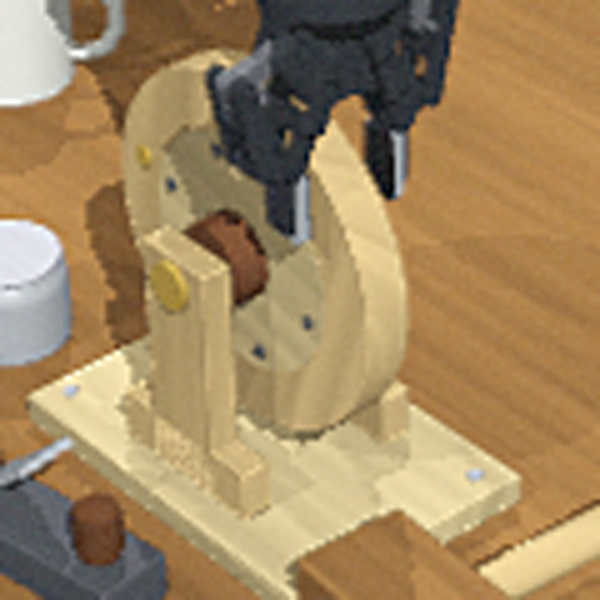

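The stud has moved to (145,155), left of the axle on the far face, so the wheel followed about a quarter turn; the fingers straddle freely. Second stroke.

send_rows(linear=[[0,0,0],[0,0,0],[0,0,0],[0,0,0],[0,0,0],[0,0,0]], turn=[0,0,0,0,0,0], hand=[0,0,0,0,0,0])

```text
time_s: 10.47
ee_pos: [0.5604, 0.0447, 0.1839]
tcp_rot: [3.141, 0.001, 1.577]
wrist_force: [1.1, -6.3, 2.0]
opening: 0.298
```

```bash
python3 log.py g2; python3 - <<'E'
from h import *
d=manip.snapshot("scene"); a=axes(.0067); c=np.array([.5608,-.0167,.14])+a[0]*.015
for uv in [(278.6,220.6)]:
    P=onx(d,uv,c,a[0])-c; print(np.hypot(P@a[1],P[2]),np.degrees(np.arctan2(-P@a[1],P[2])))
E
```

```text
10.47 psi -43.4 r 87.9 push tan -6.01 rad 2.86 F [ 1.1 -6.3  2. ] Mx -1.016 op 0.298
0.0796650540054594 74.42617805246327
```

send_rows(linear=[[-1.4,0,-1.3],[-2.8,0,-2.7],[-4.2,0,-3.9],[-5.7,0,-5.2],[-7.1,0,-6.4],[-8.7,0,-7.6],[-10.2,0,-8.7],[-11.8,0,-9.9]], turn=[0,0,0,0,0,0,0,0], hand=[0,0,0,0,0,0,0,0])

```text
time_s: 11.18
ee_pos: [0.5606, 0.0338, 0.193]
tcp_rot: [3.141, -0.001, 1.578]
wrist_force: [7.3, 1.1, -5.9]
opening: 0.299
```

```bash
python3 log.py s2
```

```text
11.18 psi -34.12 r 88.2 push tan 4.13 rad 4.28 F [ 7.3  1.1 -5.9] Mx 0.535 op 0.299
```

send_rows(linear=[[-1.6,0,-1.1],[-3.2,0,-2.1],[-4.8,0,-3.1],[-6.5,0,-4.1],[-8.1,0,-5.1],[-9.8,0,-6],[-11.6,0,-6.8],[-13.3,0,-7.7]], turn=[0,0,0,0,0,0,0,0], hand=[0,0,0,0,0,0,0,0])

```text
time_s: 11.85
ee_pos: [0.5608, 0.0206, 0.2009]
tcp_rot: [3.141, -0.001, 1.578]
wrist_force: [7.4, 2.3, -6.1]
opening: 0.3
```

```bash
python3 log.py s2
```

```text
11.85 psi -24.16 r 88.6 push tan 4.57 rad 4.67 F [ 7.4  2.3 -6.1] Mx 0.664 op 0.3
```

send_rows(linear=[[-1.7,0,-0.8],[-3.5,0,-1.5],[-5.3,0,-2.3],[-7.1,0,-2.9],[-8.9,0,-3.6],[-10.7,0,-4.2],[-12.6,0,-4.7],[-14.4,0,-5.2]], turn=[0,0,0,0,0,0,0,0], hand=[0,0,0,0,0,0,0,0])

```text
time_s: 12.52
ee_pos: [0.561, 0.0063, 0.2063]
tcp_rot: [3.14, -0.001, 1.578]
wrist_force: [7.6, 3.8, -3.0]
opening: 0.301
```

```bash
python3 log.py s2
```

```text
12.52 psi -14.3 r 89.1 push tan 4.39 rad 2.0 F [ 7.6  3.8 -3. ] Mx 0.801 op 0.301
```

send_rows(linear=[[-1.9,0,-0.5],[-3.7,0,-0.9],[-5.6,0,-1.3],[-7.5,0,-1.7],[-9.4,0,-2],[-11.3,0,-2.2],[-13.2,0,-2.5],[-15.1,0,-2.7]], turn=[0,0,0,0,0,0,0,0], hand=[0,0,0,0,0,0,0,0])

```text
time_s: 13.18
ee_pos: [0.5613, -0.0087, 0.2092]
tcp_rot: [3.14, -0.002, 1.578]
wrist_force: [8.9, 4.8, -1.9]
opening: 0.304
```

```bash
python3 log.py s2
```

```text
13.18 psi -4.46 r 89.5 push tan 4.87 rad 1.56 F [ 8.9  4.8 -1.9] Mx 0.878 op 0.304
```

send_rows(linear=[[-1.9,0,-0.1],[-3.8,0,-0.3],[-5.7,0,-0.3],[-7.7,0,-0.3],[-9.6,0,-0.3],[-11.5,0,-0.3],[-13.4,0,-0.1],[-15.3,0,0]], turn=[0,0,0,0,0,0,0,0], hand=[0,0,0,0,0,0,0,0])

```text
time_s: 13.85
ee_pos: [0.5615, -0.024, 0.2095]
tcp_rot: [3.139, -0.002, 1.578]
wrist_force: [10.2, 5.4, 0.4]
opening: 0.297
```

```bash
python3 log.py s2
```

```text
13.85 psi 5.29 r 89.9 push tan 5.39 rad 0.08 F [10.2  5.4  0.4] Mx 1.057 op 0.297
```

send_rows(linear=[[-1.9,0,0.2],[-3.8,0,0.4],[-5.7,0,0.7],[-7.6,0,1],[-9.5,0,1.4],[-11.4,0,1.8],[-13.2,0,2.2],[-15.1,0,2.7]], turn=[0,0,0,0,0,0,0,0], hand=[0,0,0,0,0,0,0,0])

```text
time_s: 14.52
ee_pos: [0.5618, -0.0391, 0.2072]
tcp_rot: [3.139, -0.001, 1.578]
wrist_force: [8.8, 3.9, 2.1]
opening: 0.3
```

```bash
python3 log.py s2
```

```text
14.52 psi 15.03 r 90.3 push tan 4.28 rad -1.02 F [8.8 3.9 2.1] Mx 0.884 op 0.3
```

send_rows(linear=[[-1.8,0,0.5],[-3.7,0,1.1],[-5.5,0,1.7],[-7.3,0,2.3],[-9.1,0,3],[-10.9,0,3.7],[-12.7,0,4.5],[-14.4,0,5.2]], turn=[0,0,0,0,0,0,0,0], hand=[0,0,0,0,0,0,0,0])

```text
time_s: 15.18
ee_pos: [0.562, -0.0536, 0.2022]
tcp_rot: [3.138, -0.001, 1.578]
wrist_force: [9.0, 3.2, 3.9]
opening: 0.298
```

```bash
python3 log.py s2
```

```text
15.18 psi 24.75 r 90.6 push tan 4.47 rad -2.2 F [9.  3.2 3.9] Mx 0.89 op 0.298
```

send_rows(linear=[[-1.7,0,0.8],[-3.4,0,1.7],[-5.1,0,2.6],[-6.8,0,3.5],[-8.5,0,4.5],[-10.1,0,5.5],[-11.7,0,6.6],[-13.3,0,7.7]], turn=[0,0,0,0,0,0,0,0], hand=[0,0,0,0,0,0,0,0])

```text
time_s: 15.85
ee_pos: [0.5623, -0.067, 0.1949]
tcp_rot: [3.138, -0.001, 1.578]
wrist_force: [9.5, 2.0, 7.2]
opening: 0.298
```

```bash
python3 log.py s2
```

```text
15.85 psi 34.44 r 90.8 push tan 5.68 rad -4.79 F [9.5 2.  7.2] Mx 0.724 op 0.298
```

send_rows(linear=[[-1.6,0,1.1],[-3.1,0,2.3],[-4.6,0,3.5],[-6.1,0,4.7],[-7.5,0,5.9],[-9,0,7.2],[-10.4,0,8.5],[-11.8,0,9.9]], turn=[0,0,0,0,0,0,0,0], hand=[0,0,0,0,0,0,0,0])

```text
time_s: 16.52
ee_pos: [0.5625, -0.079, 0.1853]
tcp_rot: [3.137, -0.0, 1.578]
wrist_force: [9.8, 0.2, 9.2]
opening: 0.302
```

```bash
python3 log.py s2
```

```text
16.52 psi 44.13 r 90.9 push tan 6.53 rad -6.48 F [9.8 0.2 9.2] Mx 0.469 op 0.302
```

```bash
cat > tq.py <<'E'
import json
from h import *
a=axes(.0067); A=np.array([.5608,-.0167,.14])
def load(): return [json.loads(l) for l in open("log.jsonl")]
def torque(L,h=.165):
    F=np.array(L["F"]);M=np.array(L["M"]);p=np.array(L["p"])+[0,0,h]
    return -(M+np.cross(p-A,F))@a[0]
if __name__=="__main__":
    for L in load(): print(L["tag"],np.degrees(L["psi"]).round(1),"T",[torque(L,h).round(3) for h in(.155,.165,.175)], "pad", (-(np.array(L["M"])+np.cross([0,0,.145],L["F"]))[0]).round(3))
E
python3 tq.py
```

```text
s0 -44.3 T [np.float64(-0.169), np.float64(-0.16), np.float64(-0.151)] pad 0.238
s1 -34.7 T [np.float64(0.106), np.float64(0.142), np.float64(0.177)] pad -0.34
s1 -24.7 T [np.float64(0.086), np.float64(0.126), np.float64(0.167)] pad -0.367
s1 -14.9 T [np.float64(0.309), np.float64(0.367), np.float64(0.424)] pad -0.161
s1 -5.1 T [np.float64(0.147), np.float64(0.203), np.float64(0.26)] pad -0.312
s1 4.8 T [np.float64(-0.086), np.float64(-0.044), np.float64(-0.002)] pad -0.424
s1 14.6 T [np.float64(-0.133), np.float64(-0.104), np.float64(-0.076)] pad -0.429
s1 24.4 T [np.float64(-0.051), np.float64(-0.03), np.float64(-0.009)] pad -0.358
s1 34.2 T [np.float64(0.116), np.float64(0.13), np.float64(0.143)] pad -0.357
s1 44.0 T [np.float64(0.172), np.float64(0.166), np.float64(0.16)] pad -0.381
free -43.6 T [np.float64(-0.074), np.float64(-0.075), np.float64(-0.075)] pad -0.03
g2 -43.4 T [np.float64(-0.369), np.float64(-0.433), np.float64(-0.496)] pad 0.098
s2 -34.1 T [np.float64(-0.021), np.float64(-0.011), np.float64(-0.001)] pad -0.38
s2 -24.2 T [np.float64(0.059), np.float64(0.081), np.float64(0.104)] pad -0.33
s2 -14.3 T [np.float64(0.107), np.float64(0.145), np.float64(0.182)] pad -0.249
s2 -4.5 T [np.float64(0.206), np.float64(0.253), np.float64(0.301)] pad -0.183
s2 5.3 T [np.float64(0.16), np.float64(0.214), np.float64(0.267)] pad -0.268
s2 15.0 T [np.float64(0.031), np.float64(0.07), np.float64(0.108)] pad -0.314
s2 24.8 T [np.float64(-0.057), np.float64(-0.026), np.float64(0.006)] pad -0.426
s2 34.4 T [np.float64(0.058), np.float64(0.078), np.float64(0.097)] pad -0.429
s2 44.1 T [np.float64(0.147), np.float64(0.149), np.float64(0.15)] pad -0.434
```

```bash
cat > snap.py <<'E'
import sys
from h import *
d=manip.snapshot("scene"); im=d["img"]; np.save("pics/%s.npy"%sys.argv[1],im); cv2.imwrite("pics/%s.png"%sys.argv[1],im[:,:,::-1])
hsv=cv2.cvtColor(im,cv2.COLOR_RGB2HSV); m=((hsv[...,0]>=20)&(hsv[...,0]<=28)&(hsv[...,1]>150)).astype(np.uint8); m[:190]=0;m[300:]=0;m[:,:260]=0;m[:,340:]=0
a=axes(.0067); c=np.array([.5608,-.0167,.14])+a[0]*.015
n,_,st,ce=cv2.connectedComponentsWithStats(m)
for k in range(1,n):
    if st[k,4]<4: continue
    P=onx(d,ce[k],c,a[0])-c; print("cand",ce[k].round(1),st[k,4],"r",np.hypot(P@a[1],P[2]).round(4),"ang",np.degrees(np.arctan2(-P@a[1],P[2])).round(1))
E
python3 snap.py e2
```

```text
cand [283.4 246.9] 40 r 0.0826 ang 130.7
```

send_rows(linear=[[0,0,0],[0,0,0],[0,0,0],[35,0,-12],[70,0,-15],[100,0,-12],[124.4,0,0],[124.4,0,0]], turn=[0,0,0,0,0,0,0,0], hand=[0.6,0.6,0.6,0.6,0.6,0.6,0.6,0.6])

```text
time_s: 17.23
ee_pos: [0.5593, 0.0487, 0.1816]
tcp_rot: [-3.139, -0.001, 1.58]
wrist_force: [0.1, -1.0, -1.5]
opening: 0.596
```

send_rows(linear=[[0,0,0],[0,0,0]], turn=[0,0], hand=[0.6,0.6])

```text
time_s: 17.4
ee_pos: [0.5602, 0.045, 0.1836]
tcp_rot: [-3.141, 0.0, 1.578]
wrist_force: [0.5, -0.1, 0.3]
opening: 0.6
```

```bash
python3 log.py free; python3 snap.py f3
```

```text
17.4 psi -43.66 r 87.9 push tan -0.31 rad -0.12 F [ 0.5 -0.1  0.3] Mx 0.009 op 0.6
cand [283.6 247. ] 41 r 0.0822 ang 130.9
```

send_rows(linear=[[0,0,0],[0,0,0],[0,0,0],[0,0,0],[0,0,0],[0,0,0]], turn=[0,0,0,0,0,0], hand=[0,0,0,0,0,0])

```text
time_s: 17.95
ee_pos: [0.5604, 0.0447, 0.1838]
tcp_rot: [3.141, 0.001, 1.577]
wrist_force: [1.2, -5.1, 1.6]
opening: 0.303
```

```bash
python3 log.py g3;python3 snap.py g3; python3 - <<'E'
import numpy as np,cv2
ims=[np.load(f"pics/{k}.npy")[190:310,250:370] for k in("e2","g3")]
cv2.imwrite("pics/cmp.png",cv2.resize(np.hstack(ims)[:,:,::-1],None,fx=3.3,fy=3.3,interpolation=cv2.INTER_CUBIC))
E
```

```text
17.95 psi -43.42 r 87.8 push tan -4.79 rad 2.38 F [ 1.2 -5.1  1.6] Mx -1.002 op 0.303
cand [283.4 246.7] 40 r 0.0824 ang 130.3
```

View pics/cmp.png

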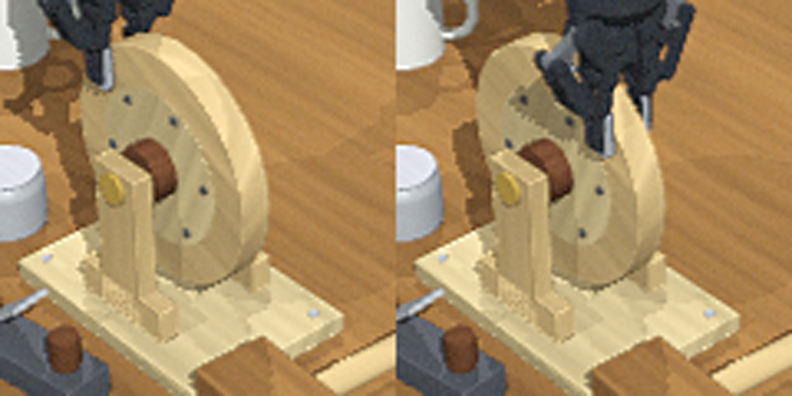

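The stud is out of sight behind the upright (the patch found is the axle end), but four or five dark screws show at r = 56. I'll use those for the wheel angle mod 60°.

```bash
cat > scr.py <<'E'
import sys
from h import *
import warnings
a=axes(.0067); AX=np.array([.5608,-.0167,.14]); c=AX+a[0]*.0135
def screws(im,d,off=0):
    # unwarp the +x face: polar-free rectified patch, 0.5 mm/px, y to the right
    n=260; g=(np.arange(n)-n/2)*.0005*1.0
    Y,Z=np.meshgrid(g,-g); P=c+Y[...,None]*a[1]+Z[...,None]*a[2]
    uv=proj(d,P.reshape(-1,3)).reshape(n,n,2).astype(np.float32)
    r=cv2.remap(im,uv[...,0],uv[...,1],cv2.INTER_CUBIC); v=r.max(2).astype(float)
    rad=np.hypot(Y,Z); m=((rad>.05)&(rad<.0625))&(v<120)&(r[...,2].astype(int)>r[...,0].astype(int)-15)
    k,_,st,ce=cv2.connectedComponentsWithStats(m.astype(np.uint8)); out=[]
    for i in range(1,k):
        if 20<st[i,4]<400:
            y,z=(ce[i][0]-n/2)*.0005,-(ce[i][1]-n/2)*.0005; out.append((np.degrees(np.arctan2(-y,z)).round(1),np.hypot(y,z).round(4),st[i,4]))
    return sorted(out),r
if __name__=="__main__":
    import pickle
    d=pickle.load(open("cam.pkl","rb"))
    for f in sys.argv[1:]:
        im=cv2.imread(f"pics/{f}.png")[:,:,::-1].copy(); print(f); [print("  ",*o,"mod60",(o[0]%60).round(1)) for o in screws(im,d)[0]]
E
python3 - <<'E'
from h import *
import pickle
d=manip.snapshot("scene"); d.pop("img"); pickle.dump(d,open("cam.pkl","wb"))
# rebuild frame from crop d
im=cv2.imread("pics/scene0.png"); c=cv2.resize(cv2.imread("pics/d.png"),(120,120),interpolation=cv2.INTER_AREA); im[190:310,250:370]=c; cv2.imwrite("pics/f2.png",im)
E
python3 scr.py scene0 f2 e2 f3 g3
```

```text
scene0
   -132.0 0.0557 193 mod60 48.0
   -69.4 0.0538 169 mod60 50.6
   -5.8 0.0531 161 mod60 54.2
   55.5 0.0568 135 mod60 55.5
   172.6 0.0562 26 mod60 52.6
f2
   -169.0 0.0581 173 mod60 11.0
   -108.4 0.0548 120 mod60 11.6
   78.2 0.0585 151 mod60 18.2
e2
   -147.3 0.0567 156 mod60 32.7
   -85.9 0.0536 149 mod60 34.1
   -22.1 0.0536 155 mod60 37.9
   40.9 0.0557 150 mod60 40.9
   99.1 0.0595 161 mod60 39.1
f3
   -146.6 0.0568 162 mod60 33.4
   -85.9 0.0535 150 mod60 34.1
   40.7 0.0559 183 mod60 40.7
   99.1 0.0596 157 mod60 39.1
g3
   -147.2 0.0566 159 mod60 32.8
   -85.8 0.0537 148 mod60 34.2
   -45.7 0.0602 215 mod60 14.3
   -22.2 0.0534 169 mod60 37.8
   40.4 0.0557 167 mod60 40.4
   99.0 0.0596 153 mod60 39.0
```

send_rows(linear=[[-1.4,0,-1.3],[-2.8,0,-2.7],[-4.2,0,-3.9],[-5.7,0,-5.2],[-7.1,0,-6.4],[-8.7,0,-7.6],[-10.2,0,-8.7],[-11.8,0,-9.9]], turn=[0,0,0,0,0,0,0,0], hand=[0,0,0,0,0,0,0,0])

```text
time_s: 18.72
ee_pos: [0.5606, 0.0339, 0.1928]
tcp_rot: [3.142, -0.001, 1.578]
wrist_force: [7.8, 2.5, -6.7]
opening: 0.304
```

```bash
python3 log.py s3
```

```text
18.72 psi -34.25 r 88.1 push tan 5.77 rad 4.2 F [ 7.8  2.5 -6.7] Mx 0.696 op 0.304
```

send_rows(linear=[[-1.6,0,-1.1],[-3.2,0,-2.1],[-4.8,0,-3.1],[-6.5,0,-4.1],[-8.1,0,-5.1],[-9.8,0,-6],[-11.6,0,-6.8],[-13.3,0,-7.7]], turn=[0,0,0,0,0,0,0,0], hand=[0,0,0,0,0,0,0,0])

```text
time_s: 19.38
ee_pos: [0.5608, 0.0207, 0.2007]
tcp_rot: [3.141, -0.002, 1.578]
wrist_force: [8.7, 4.3, -6.0]
opening: 0.303
```

```bash
python3 log.py s3
```

```text
19.38 psi -24.3 r 88.5 push tan 6.29 rad 3.71 F [ 8.7  4.3 -6. ] Mx 0.845 op 0.303
```

send_rows(linear=[[-1.7,0,-0.8],[-3.5,0,-1.5],[-5.3,0,-2.3],[-7.1,0,-2.9],[-8.9,0,-3.6],[-10.7,0,-4.2],[-12.6,0,-4.7],[-14.4,0,-5.2]], turn=[0,0,0,0,0,0,0,0], hand=[0,0,0,0,0,0,0,0])

```text
time_s: 20.05
ee_pos: [0.561, 0.0065, 0.2061]
tcp_rot: [3.141, -0.002, 1.579]
wrist_force: [8.9, 6.1, -3.6]
opening: 0.303
```

```bash
python3 log.py s3
```

```text
20.05 psi -14.48 r 89.0 push tan 6.73 rad 1.93 F [ 8.9  6.1 -3.6] Mx 1.124 op 0.303
```

send_rows(linear=[[-1.9,0,-0.5],[-3.7,0,-0.9],[-5.6,0,-1.3],[-7.5,0,-1.7],[-9.4,0,-2],[-11.3,0,-2.2],[-13.2,0,-2.5],[-15.1,0,-2.7]], turn=[0,0,0,0,0,0,0,0], hand=[0,0,0,0,0,0,0,0])

```text
time_s: 20.72
ee_pos: [0.5613, -0.0084, 0.2091]
tcp_rot: [3.14, -0.002, 1.579]
wrist_force: [9.2, 6.3, -1.4]
opening: 0.301
```

```bash
python3 log.py s3
```

```text
20.72 psi -4.67 r 89.4 push tan 6.34 rad 0.9 F [ 9.2  6.3 -1.4] Mx 1.345 op 0.301
```

send_rows(linear=[[-1.9,0,-0.1],[-3.8,0,-0.3],[-5.7,0,-0.3],[-7.7,0,-0.3],[-9.6,0,-0.3],[-11.5,0,-0.3],[-13.4,0,-0.1],[-15.3,0,0]], turn=[0,0,0,0,0,0,0,0], hand=[0,0,0,0,0,0,0,0])

```text
time_s: 21.38
ee_pos: [0.5615, -0.0237, 0.2095]
tcp_rot: [3.139, -0.002, 1.579]
wrist_force: [9.0, 8.0, 0.0]
opening: 0.301
```

```bash
python3 log.py s3; python3 snap.py m3 >/dev/null
```

```text
21.38 psi 5.1 r 89.8 push tan 7.95 rad 0.68 F [9. 8. 0.] Mx 1.436 op 0.301
```

send_rows(linear=[[-1.9,0,0.2],[-3.8,0,0.4],[-5.7,0,0.7],[-7.6,0,1],[-9.5,0,1.4],[-11.4,0,1.8],[-13.2,0,2.2],[-15.1,0,2.7]], turn=[0,0,0,0,0,0,0,0], hand=[0,0,0,0,0,0,0,0])

```text
time_s: 22.1
ee_pos: [0.5618, -0.0388, 0.2072]
tcp_rot: [3.139, -0.002, 1.579]
wrist_force: [9.2, 6.7, 4.3]
opening: 0.304
```

```bash
python3 log.py s3
```

```text
22.1 psi 14.82 r 90.2 push tan 7.48 rad -2.44 F [9.2 6.7 4.3] Mx 1.385 op 0.304
```

send_rows(linear=[[-1.8,0,0.5],[-3.7,0,1.1],[-5.5,0,1.7],[-7.3,0,2.3],[-9.1,0,3],[-10.9,0,3.7],[-12.7,0,4.5],[-14.4,0,5.2]], turn=[0,0,0,0,0,0,0,0], hand=[0,0,0,0,0,0,0,0])

```text
time_s: 22.77
ee_pos: [0.562, -0.0533, 0.2024]
tcp_rot: [3.138, -0.002, 1.579]
wrist_force: [9.4, 7.4, 6.9]
opening: 0.302
```

```bash
python3 log.py s3
```

```text
22.77 psi 24.54 r 90.6 push tan 9.49 rad -3.25 F [9.4 7.4 6.9] Mx 1.433 op 0.302
```

send_rows(linear=[[-1.7,0,0.8],[-3.4,0,1.7],[-5.1,0,2.6],[-6.8,0,3.5],[-8.5,0,4.5],[-10.1,0,5.5],[-11.7,0,6.6],[-13.3,0,7.7]], turn=[0,0,0,0,0,0,0,0], hand=[0,0,0,0,0,0,0,0])

```text
time_s: 23.43
ee_pos: [0.5623, -0.0669, 0.1951]
tcp_rot: [3.137, -0.001, 1.578]
wrist_force: [6.6, 4.5, 10.4]
opening: 0.297
```

```bash
python3 log.py s3
```

```text
23.43 psi 34.26 r 90.9 push tan 9.53 rad -6.15 F [ 6.6  4.5 10.4] Mx 1.041 op 0.297
```

send_rows(linear=[[-1.6,0,1.1],[-3.1,0,2.3],[-4.6,0,3.5],[-6.1,0,4.7],[-7.5,0,5.9],[-9,0,7.2],[-10.4,0,8.5],[-11.8,0,9.9]], turn=[0,0,0,0,0,0,0,0], hand=[0,0,0,0,0,0,0,0])

```text
time_s: 24.1
ee_pos: [0.5625, -0.0789, 0.1856]
tcp_rot: [3.137, -0.001, 1.578]
wrist_force: [7.3, 2.1, 12.9]
opening: 0.303
```

```bash
python3 log.py s3; python3 snap.py e3 >/dev/null
```

```text
24.1 psi 43.96 r 91.1 push tan 10.47 rad -7.85 F [ 7.3  2.1 12.9] Mx 0.796 op 0.303
```

send_rows(linear=[[0,0,0],[0,0,0],[0,0,0],[35,0,-12],[70,0,-15],[100,0,-12],[124.4,0,0],[124.4,0,0]], turn=[0,0,0,0,0,0,0,0], hand=[0.6,0.6,0.6,0.6,0.6,0.6,0.6,0.6])

```text
time_s: 24.82
ee_pos: [0.5593, 0.0486, 0.1815]
tcp_rot: [-3.139, -0.001, 1.58]
wrist_force: [-0.4, -0.2, -1.4]
opening: 0.596
```

send_rows(linear=[[0,0,0],[0,0,0]], turn=[0,0], hand=[0.6,0.6])

```text
time_s: 24.98
ee_pos: [0.5602, 0.0449, 0.1836]
tcp_rot: [-3.141, 0.0, 1.578]
wrist_force: [-0.4, -1.2, 1.3]
opening: 0.602
```

```bash
python3 log.py free; python3 snap.py f4; python3 scr.py m3 e3 f4
```

```text
24.98 psi -43.64 r 87.8 push tan -1.8 rad -0.1 F [-0.4 -1.2  1.3] Mx 0.013 op 0.602
cand [283.6 247.1] 40 r 0.0827 ang 131.1
cand [314.7 265.7] 7 r 0.0799 ang -123.4
m3
   -162.8 0.0579 177 mod60 17.2
   -102.1 0.0547 158 mod60 17.9
   -39.8 0.0533 139 mod60 20.2
   24.0 0.0547 184 mod60 24.0
   83.7 0.0587 192 mod60 23.7
e3
   -126.5 0.0555 186 mod60 53.5
   -64.8 0.0535 156 mod60 55.2
   -1.0 0.0538 155 mod60 59.0
   60.0 0.0569 159 mod60 0.0
   174.1 0.0588 150 mod60 54.1
f4
   -126.6 0.0556 194 mod60 53.4
   -64.1 0.0532 191 mod60 55.9
   60.4 0.0569 190 mod60 0.4
   174.0 0.0586 153 mod60 54.0
```

send_rows(linear=[[0,0,0],[0,0,0],[0,0,0],[0,0,0],[0,0,0],[0,0,0]], turn=[0,0,0,0,0,0], hand=[0,0,0,0,0,0])

```text
time_s: 25.53
ee_pos: [0.5604, 0.0446, 0.1837]
tcp_rot: [3.141, 0.001, 1.578]
wrist_force: [2.4, -5.5, 0.8]
opening: 0.299
```

```bash
python3 log.py g4
```

```text
25.53 psi -43.44 r 87.8 push tan -4.6 rad 3.19 F [ 2.4 -5.5  0.8] Mx -0.999 op 0.299
```

send_rows(linear=[[-1.4,0,-1.3],[-2.8,0,-2.7],[-4.2,0,-3.9],[-5.7,0,-5.2],[-7.1,0,-6.4],[-8.7,0,-7.6],[-10.2,0,-8.7],[-11.8,0,-9.9]], turn=[0,0,0,0,0,0,0,0], hand=[0,0,0,0,0,0,0,0])

```text
time_s: 26.2
ee_pos: [0.5606, 0.034, 0.1926]
tcp_rot: [-3.141, -0.002, 1.578]
wrist_force: [9.4, 4.3, -10.1]
opening: 0.297
```

```bash
python3 log.py s4
```

```text
26.2 psi -34.41 r 88.0 push tan 9.2 rad 5.96 F [  9.4   4.3 -10.1] Mx 0.903 op 0.297
```

send_rows(linear=[[-1.6,0,-1.1],[-3.2,0,-2.1],[-4.8,0,-3.1],[-6.5,0,-4.1],[-8.1,0,-5.1],[-9.8,0,-6],[-11.6,0,-6.8],[-13.3,0,-7.7]], turn=[0,0,0,0,0,0,0,0], hand=[0,0,0,0,0,0,0,0])

```text
time_s: 26.87
ee_pos: [0.5608, 0.0209, 0.2005]
tcp_rot: [3.141, -0.002, 1.579]
wrist_force: [8.9, 4.9, -8.6]
opening: 0.302
```

```bash
python3 log.py s4
```

```text
26.87 psi -24.45 r 88.4 push tan 8.0 rad 5.8 F [ 8.9  4.9 -8.6] Mx 1.147 op 0.302
```

send_rows(linear=[[-1.7,0,-0.8],[-3.5,0,-1.5],[-5.3,0,-2.3],[-7.1,0,-2.9],[-8.9,0,-3.6],[-10.7,0,-4.2],[-12.6,0,-4.7],[-14.4,0,-5.2]], turn=[0,0,0,0,0,0,0,0], hand=[0,0,0,0,0,0,0,0])

```text
time_s: 27.53
ee_pos: [0.561, 0.0067, 0.206]
tcp_rot: [3.141, -0.002, 1.579]
wrist_force: [10.6, 6.7, -4.8]
opening: 0.3
```

```bash
python3 log.py s4
```

```text
27.53 psi -14.58 r 88.9 push tan 7.68 rad 3.0 F [10.6  6.7 -4.8] Mx 1.339 op 0.3
```

send_rows(linear=[[-1.9,0,-0.5],[-3.7,0,-0.9],[-5.6,0,-1.3],[-7.5,0,-1.7],[-9.4,0,-2],[-11.3,0,-2.2],[-13.2,0,-2.5],[-15.1,0,-2.7]], turn=[0,0,0,0,0,0,0,0], hand=[0,0,0,0,0,0,0,0])

```text
time_s: 28.2
ee_pos: [0.5612, -0.0083, 0.209]
tcp_rot: [3.14, -0.003, 1.579]
wrist_force: [8.8, 7.7, -1.9]
opening: 0.298
```

```bash
python3 log.py s4
```

```text
28.2 psi -4.75 r 89.3 push tan 7.77 rad 1.29 F [ 8.8  7.7 -1.9] Mx 1.485 op 0.298
```

send_rows(linear=[[-1.9,0,-0.1],[-3.8,0,-0.3],[-5.7,0,-0.3],[-7.7,0,-0.3],[-9.6,0,-0.3],[-11.5,0,-0.3],[-13.4,0,-0.1],[-15.3,0,0]], turn=[0,0,0,0,0,0,0,0], hand=[0,0,0,0,0,0,0,0])

```text
time_s: 28.87
ee_pos: [0.5615, -0.0236, 0.2095]
tcp_rot: [3.139, -0.003, 1.579]
wrist_force: [9.4, 7.3, 0.2]
opening: 0.301
```

```bash
python3 log.py s4; python3 snap.py m4 >/dev/null
```

```text
28.87 psi 5.03 r 89.8 push tan 7.23 rad 0.41 F [9.4 7.3 0.2] Mx 1.505 op 0.301
```

send_rows(linear=[[-1.9,0,0.2],[-3.8,0,0.4],[-5.7,0,0.7],[-7.6,0,1],[-9.5,0,1.4],[-11.4,0,1.8],[-13.2,0,2.2],[-15.1,0,2.7]], turn=[0,0,0,0,0,0,0,0], hand=[0,0,0,0,0,0,0,0])

```text
time_s: 29.58
ee_pos: [0.5618, -0.0388, 0.2072]
tcp_rot: [3.139, -0.002, 1.579]
wrist_force: [8.7, 8.3, 4.1]
opening: 0.301
```

```bash
python3 log.py s4
```

```text
29.58 psi 14.81 r 90.2 push tan 9.01 rad -1.81 F [8.7 8.3 4.1] Mx 1.559 op 0.301
```

send_rows(linear=[[-1.8,0,0.5],[-3.7,0,1.1],[-5.5,0,1.7],[-7.3,0,2.3],[-9.1,0,3],[-10.9,0,3.7],[-12.7,0,4.5],[-14.4,0,5.2]], turn=[0,0,0,0,0,0,0,0], hand=[0,0,0,0,0,0,0,0])

```text
time_s: 30.25
ee_pos: [0.562, -0.0533, 0.2024]
tcp_rot: [3.138, -0.002, 1.579]
wrist_force: [9.0, 6.6, 6.1]
opening: 0.296
```

```bash
python3 log.py s4
```

```text
30.25 psi 24.56 r 90.6 push tan 8.5 rad -2.84 F [9.  6.6 6.1] Mx 1.426 op 0.296
```

send_rows(linear=[[-1.7,0,0.8],[-3.4,0,1.7],[-5.1,0,2.6],[-6.8,0,3.5],[-8.5,0,4.5],[-10.1,0,5.5],[-11.7,0,6.6],[-13.3,0,7.7]], turn=[0,0,0,0,0,0,0,0], hand=[0,0,0,0,0,0,0,0])

```text
time_s: 30.92
ee_pos: [0.5623, -0.0669, 0.1951]
tcp_rot: [3.137, -0.001, 1.579]
wrist_force: [8.1, 4.2, 9.1]
opening: 0.297
```

```bash
python3 log.py s4
```

```text
30.92 psi 34.28 r 90.9 push tan 8.56 rad -5.16 F [8.1 4.2 9.1] Mx 1.028 op 0.297
```

send_rows(linear=[[-1.6,0,1.1],[-3.1,0,2.3],[-4.6,0,3.5],[-6.1,0,4.7],[-7.5,0,5.9],[-9,0,7.2],[-10.4,0,8.5],[-11.8,0,9.9]], turn=[0,0,0,0,0,0,0,0], hand=[0,0,0,0,0,0,0,0])

```text
time_s: 31.58
ee_pos: [0.5625, -0.079, 0.1855]
tcp_rot: [3.137, -0.001, 1.578]
wrist_force: [8.8, 1.3, 9.4]
opening: 0.3
```

```bash
python3 log.py s4; python3 snap.py e4; python3 scr.py m4 e4
```

```text
31.58 psi 44.03 r 91.1 push tan 7.48 rad -5.9 F [8.8 1.3 9.4] Mx 0.56 op 0.3
cand [310.9 230.3] 9 r 0.0793 ang -45.1
cand [283.4 246.8] 44 r 0.0825 ang 130.5
m4
   -144.2 0.0566 188 mod60 35.8
   -82.4 0.054 177 mod60 37.6
   -19.6 0.053 139 mod60 40.4
   43.8 0.0555 153 mod60 43.8
   101.1 0.0596 94 mod60 41.1
e4
   -167.7 0.0583 198 mod60 12.3
   -107.4 0.0546 166 mod60 12.6
   -44.5 0.0533 169 mod60 15.5
   18.6 0.054 152 mod60 18.6
   79.3 0.0585 150 mod60 19.3
```

```bash
cat > fit.py <<'E'
from scr import *; import pickle; from scipy.optimize import least_squares
from tq import load,torque
d=pickle.load(open("cam.pkl","rb")); fr=["scene0","f2","e2","f3","m3","e3","f4","m4","e4"]
obs=[]
for f in fr:
    im=cv2.imread(f"pics/{f}.png")[:,:,::-1].copy()
    obs.append([(np.radians(o[0]),o[1]) for o in screws(im,d)[0] if o[0]!=-45.7])
def res(p):
    out=[]
    for ph,ob in zip(p[2:],obs):
        for an,r in ob:
            y,z=-r*np.sin(an)-p[0],r*np.cos(an)-p[1]
            t=np.arctan2(-y,z); e=(t-ph+np.pi/6)%(np.pi/3)-np.pi/6
            out+=[e*.056,np.hypot(y,z)-.056]
    return out
g=np.radians([-7,74,157,157,201,237,237,280,315])
s=least_squares(res,np.r_[0,0,g],x_scale=np.r_[.001,.001,np.ones(9)*.05])
print("centre off mm",s.x[:2]*1e3,"rms mm",np.sqrt(np.mean(s.fun**2))*1e3)
ph=dict(zip(fr,np.degrees(s.x[2:]))); print({k:v.round(1) for k,v in ph.items()})
ends={"s1":ph["f2"],"s2":(ph["e2"]+ph["f3"])/2,"s3":(ph["e3"]+ph["f4"])/2,"s4":ph["e4"]}
L=[l for l in load() if l["tag"] in ends]; pe={k:[np.degrees(l["psi"]) for l in L if l["tag"]==k][-1] for k in ends}
phi=[];ft=[];T=[];idx=[];cnt={}
for l in L:
    k=l["tag"]; ps=np.degrees(l["psi"]); phi.append(ends[k]-(pe[k]-ps)*.93); i=cnt.get(k,0); cnt[k]=i+1; idx.append(i)
    c=l["psi"];F=np.array(l["F"]); ft.append(F[1]*np.cos(c)+F[2]*np.sin(c)); T.append(torque(l)/.089)
phi=np.radians(phi);idx=np.array(idx)
for name,v in(("ftan",np.array(ft)),("torque/r",np.array(T))):
  for mode in("per-psi","quad"):
    for sel in(np.ones(len(v),bool),np.array([l["tag"]!="s1" for l in L]),idx>0):
        ps=np.array([l["psi"] for l in L])
        G=np.eye(9)[idx] if mode=="per-psi" else np.c_[np.ones(len(v)),ps,ps**2]
        X=np.c_[G,np.cos(phi),np.sin(phi)][sel]; b,_,rk,_=np.linalg.lstsq(X,v[sel],rcond=None); r=v[sel]-X@b
        # T = -A*... plug at angle phi+al (from top, + toward -y); gravity torque about +x for +psi = +A sin; push needed = -A sin(phi+al)
        al=np.degrees(np.arctan2(-b[-2],-b[-1]))
        print(name,mode,sel.sum(),"amp",np.hypot(*b[-2:]).round(2),"al",al.round(1),"rms",np.sqrt(r@r/(sel.sum()-rk)).round(2),"stud angle for plug at bottom",((180-al)%360).round(1))
E
python3 fit.py
```

```text
centre off mm [-2.37991526 -2.48357061] rms mm 0.579152759717226
{'scene0': np.float64(-7.5), 'f2': np.float64(74.6), 'e2': np.float64(156.7), 'f3': np.float64(156.9), 'm3': np.float64(200.6), 'e3': np.float64(236.6), 'f4': np.float64(236.8), 'm4': np.float64(279.5), 'e4': np.float64(315.7)}
ftan per-psi 36 amp 2.17 al 11.4 rms 0.79 stud angle for plug at bottom 168.6
ftan per-psi 27 amp 2.27 al 14.0 rms 0.83 stud angle for plug at bottom 166.0
ftan per-psi 32 amp 2.11 al 10.8 rms 0.82 stud angle for plug at bottom 169.2
ftan quad 36 amp 2.17 al 11.4 rms 0.73 stud angle for plug at bottom 168.6
ftan quad 27 amp 2.27 al 14.0 rms 0.72 stud angle for plug at bottom 166.0
ftan quad 32 amp 2.11 al 10.8 rms 0.76 stud angle for plug at bottom 169.2
torque/r per-psi 36 amp 1.87 al 16.5 rms 1.34 stud angle for plug at bottom 163.5
torque/r per-psi 27 amp 1.92 al 18.6 rms 1.44 stud angle for plug at bottom 161.4
torque/r per-psi 32 amp 1.72 al 16.7 rms 1.36 stud angle for plug at bottom 163.3
torque/r quad 36 amp 1.87 al 16.6 rms 1.29 stud angle for plug at bottom 163.4
torque/r quad 27 amp 1.92 al 18.6 rms 1.25 stud angle for plug at bottom 161.4
torque/r quad 32 amp 1.72 al 16.8 rms 1.31 stud angle for plug at bottom 163.2
```

The first harmonic is clear: amplitude about 2.1 N, heavy side at the bottom with the stud near 163–169°. I need to complete the full turn anyway, so stroke 5 goes from ψ=-15 to keep the grip clear of the stud, with denser samples.

send_rows(linear=[[0,0,0],[0,0,0],[0,0,0],[35,0,-25],[70,0,-30],[85,0,-22.8],[85,0,-22.8],[85,0,-22.8]], turn=[0,0,0,0,0,0,0,0], hand=[0.6,0.6,0.6,0.6,0.6,0.6,0.6,0.6])

```text
time_s: 32.3
ee_pos: [0.5602, 0.0063, 0.2059]
tcp_rot: [-3.141, 0.0, 1.579]
wrist_force: [-0.3, -0.3, -0.3]
opening: 0.596
```

```bash
python3 log.py free; python3 snap.py f5
```

```text
32.3 psi -14.37 r 88.7 push tan -0.21 rad 0.35 F [-0.3 -0.3 -0.3] Mx -0.027 op 0.596
cand [310.9 230.3] 9 r 0.0793 ang -45.1
cand [283.4 246.9] 38 r 0.0829 ang 130.7
```

send_rows(linear=[[0,0,0],[0,0,0],[0,0,0],[0,0,0],[0,0,0],[0,0,0]], turn=[0,0,0,0,0,0], hand=[0,0,0,0,0,0])

```text
time_s: 32.85
ee_pos: [0.561, 0.0049, 0.2065]
tcp_rot: [3.14, 0.0, 1.577]
wrist_force: [5.3, -0.5, -0.4]
opening: 0.298
```

```bash
python3 log.py g5
```

```text
32.85 psi -13.39 r 89.0 push tan -0.43 rad 0.56 F [ 5.3 -0.5 -0.4] Mx -0.066 op 0.298
```

send_rows(linear=[[-1.9,0,-0.5],[-3.7,0,-0.9],[-5.6,0,-1.3],[-7.5,0,-1.7],[-9.4,0,-2],[-11.3,0,-2.2],[-13.2,0,-2.5],[-15.1,0,-2.7]], turn=[0,0,0,0,0,0,0,0], hand=[0,0,0,0,0,0,0,0])

```text
time_s: 33.52
ee_pos: [0.5613, -0.0094, 0.2091]
tcp_rot: [3.14, -0.002, 1.578]
wrist_force: [8.7, 6.6, -1.6]
opening: 0.298
```

```bash
python3 log.py s5
```

```text
33.52 psi -4.07 r 89.3 push tan 6.68 rad 1.09 F [ 8.7  6.6 -1.6] Mx 1.329 op 0.298
```

send_rows(linear=[[-1.9,0,-0.1],[-3.8,0,-0.3],[-5.7,0,-0.3],[-7.7,0,-0.3]], turn=[0,0,0,0], hand=[0,0,0,0])

```text
time_s: 33.85
ee_pos: [0.5614, -0.017, 0.2096]
tcp_rot: [3.14, -0.002, 1.578]
wrist_force: [8.0, 7.6, -1.2]
opening: 0.303
```

```bash
python3 log.py s5
```

```text
33.85 psi 0.85 r 89.6 push tan 7.5 rad 1.27 F [ 8.   7.6 -1.2] Mx 1.4 op 0.303
```

send_rows(linear=[[-1.9,0,0],[-3.8,0,0],[-5.7,0,0.2],[-7.6,0,0.3]], turn=[0,0,0,0], hand=[0,0,0,0])

```text
time_s: 34.18
ee_pos: [0.5615, -0.0247, 0.2094]
tcp_rot: [3.139, -0.002, 1.578]
wrist_force: [7.7, 6.9, -1.3]
opening: 0.3
```

```bash
python3 log.py s5
```

```text
34.18 psi 5.73 r 89.9 push tan 6.72 rad 1.97 F [ 7.7  6.9 -1.3] Mx 1.462 op 0.3
```

send_rows(linear=[[-1.9,0,0.2],[-3.8,0,0.4],[-5.7,0,0.7],[-7.6,0,1]], turn=[0,0,0,0], hand=[0,0,0,0])

```text
time_s: 34.52
ee_pos: [0.5617, -0.0323, 0.2086]
tcp_rot: [3.139, -0.002, 1.578]
wrist_force: [8.6, 6.8, 1.2]
opening: 0.299
```

```bash
python3 log.py s5
```

```text
34.52 psi 10.6 r 90.1 push tan 6.87 rad 0.03 F [8.6 6.8 1.2] Mx 1.29 op 0.299
```

send_rows(linear=[[-1.9,0,0.4],[-3.8,0,0.8],[-5.6,0,1.2],[-7.5,0,1.7]], turn=[0,0,0,0], hand=[0,0,0,0])

```text
time_s: 34.85
ee_pos: [0.5618, -0.0398, 0.2071]
tcp_rot: [3.139, -0.002, 1.578]
wrist_force: [9.1, 7.5, 2.6]
opening: 0.296
```

```bash
python3 log.py s5
```

```text
34.85 psi 15.48 r 90.4 push tan 7.85 rad -0.5 F [9.1 7.5 2.6] Mx 1.401 op 0.296
```

send_rows(linear=[[-1.8,0,0.5],[-3.7,0,1.1],[-5.5,0,1.7],[-7.3,0,2.3]], turn=[0,0,0,0], hand=[0,0,0,0])

```text
time_s: 35.18
ee_pos: [0.5619, -0.0472, 0.205]
tcp_rot: [3.138, -0.001, 1.578]
wrist_force: [8.7, 6.0, 3.9]
opening: 0.301
```

```bash
python3 log.py s5
```

```text
35.18 psi 20.33 r 90.7 push tan 6.91 rad -1.58 F [8.7 6.  3.9] Mx 1.31 op 0.301
```

send_rows(linear=[[-1.8,0,0.7],[-3.6,0,1.4],[-5.4,0,2.2],[-7.1,0,2.9]], turn=[0,0,0,0], hand=[0,0,0,0])

```text
time_s: 35.52
ee_pos: [0.562, -0.0544, 0.2022]
tcp_rot: [3.138, -0.001, 1.578]
wrist_force: [9.8, 5.6, 5.1]
opening: 0.304
```

```bash
python3 log.py s5
```

```text
35.52 psi 25.21 r 90.9 push tan 7.19 rad -2.24 F [9.8 5.6 5.1] Mx 1.241 op 0.304
```

send_rows(linear=[[-1.7,0,0.8],[-3.4,0,1.7],[-5.1,0,2.6],[-6.8,0,3.5]], turn=[0,0,0,0], hand=[0,0,0,0])

```text
time_s: 35.85
ee_pos: [0.5622, -0.0613, 0.1989]
tcp_rot: [3.138, -0.001, 1.578]
wrist_force: [8.6, 5.0, 4.7]
opening: 0.297
```

```bash
python3 log.py s5
```

```text
35.85 psi 30.01 r 91.1 push tan 6.64 rad -1.59 F [8.6 5.  4.7] Mx 1.057 op 0.297
```

send_rows(linear=[[-1.7,0,1],[-3.3,0,2],[-4.9,0,3.1],[-6.5,0,4.2]], turn=[0,0,0,0], hand=[0,0,0,0])

```text
time_s: 36.18
ee_pos: [0.5623, -0.0679, 0.1949]
tcp_rot: [3.137, -0.001, 1.577]
wrist_force: [9.3, 3.2, 7.3]
opening: 0.3
```

```bash
python3 log.py s5
```

```text
36.18 psi 34.87 r 91.3 push tan 6.74 rad -4.17 F [9.3 3.2 7.3] Mx 0.949 op 0.3
```

send_rows(linear=[[-1.6,0,1.1],[-3.1,0,2.3],[-4.6,0,3.5],[-6.1,0,4.7]], turn=[0,0,0,0], hand=[0,0,0,0])

```text
time_s: 36.52
ee_pos: [0.5624, -0.0741, 0.1904]
tcp_rot: [3.137, -0.0, 1.577]
wrist_force: [10.0, 2.4, 8.1]
opening: 0.296
```

```bash
python3 log.py s5
```

```text
36.52 psi 39.71 r 91.5 push tan 6.93 rad -4.73 F [10.   2.4  8.1] Mx 0.829 op 0.296
```

send_rows(linear=[[-1.4,0,1.2],[-2.9,0,2.5],[-4.3,0,3.8],[-5.7,0,5.2]], turn=[0,0,0,0], hand=[0,0,0,0])

```text
time_s: 36.85
ee_pos: [0.5625, -0.08, 0.1853]
tcp_rot: [3.137, -0.0, 1.577]
wrist_force: [10.0, 2.1, 9.3]
opening: 0.301
```

```bash
python3 log.py s5; python3 snap.py e5
```

```text
36.85 psi 44.56 r 91.6 push tan 7.98 rad -5.24 F [10.   2.1  9.3] Mx 0.582 op 0.301
cand [293.  211.5] 6 r 0.079 ang 8.9
cand [283.4 247. ] 37 r 0.0833 ang 130.8
```

send_rows(linear=[[0,0,0],[0,0,0],[0,0,0],[35,0,-12],[70,0,-15],[100,0,-12],[124.4,0,0],[124.4,0,0]], turn=[0,0,0,0,0,0,0,0], hand=[0.6,0.6,0.6,0.6,0.6,0.6,0.6,0.6])

```text
time_s: 37.57
ee_pos: [0.5594, 0.0483, 0.1816]
tcp_rot: [-3.139, -0.001, 1.58]
wrist_force: [-0.7, -0.5, 0.2]
opening: 0.602
```

send_rows(linear=[[0,0,0],[0,0,0]], turn=[0,0], hand=[0.6,0.6])

```text
time_s: 37.73
ee_pos: [0.5602, 0.0447, 0.1836]
tcp_rot: [-3.141, 0.0, 1.578]
wrist_force: [0.1, -0.3, 0.6]
opening: 0.602
```

```bash
python3 log.py free; python3 snap.py f6; python3 scr.py f5 e5 f6
```

```text
37.73 psi -43.48 r 87.7 push tan -0.62 rad -0.29 F [ 0.1 -0.3  0.6] Mx 0.028 op 0.602
cand [283.6 247. ] 42 r 0.0819 ang 131.0
f5
   -167.9 0.0582 194 mod60 12.1
   -107.1 0.0547 170 mod60 12.9
   -44.4 0.0534 169 mod60 15.6
   79.5 0.0583 134 mod60 19.5
e5
   -174.3 0.0587 173 mod60 5.7
   -114.0 0.0549 170 mod60 6.0
   -51.4 0.0532 143 mod60 8.6
   11.9 0.0537 175 mod60 11.9
   72.6 0.0584 142 mod60 12.6
f6
   -173.8 0.0579 197 mod60 6.2
   -113.4 0.055 150 mod60 6.6
   72.9 0.0584 151 mod60 12.9
```

send_rows(linear=[[0,0,0],[0,0,0],[0,0,0],[0,0,0],[0,0,0],[0,0,0]], turn=[0,0,0,0,0,0], hand=[0,0,0,0,0,0])

```text
time_s: 38.28
ee_pos: [0.5604, 0.0444, 0.1838]
tcp_rot: [3.141, 0.001, 1.577]
wrist_force: [2.0, -6.0, 1.5]
opening: 0.302
```

```bash
python3 log.py g6
```

```text
38.28 psi -43.31 r 87.7 push tan -5.41 rad 3.06 F [ 2.  -6.   1.5] Mx -1.108 op 0.302
```

send_rows(linear=[[-1.4,0,-1.3],[-2.8,0,-2.7],[-4.2,0,-3.9],[-5.7,0,-5.2],[-7.1,0,-6.4],[-8.7,0,-7.6],[-10.2,0,-8.7],[-11.8,0,-9.9]], turn=[0,0,0,0,0,0,0,0], hand=[0,0,0,0,0,0,0,0])

```text
time_s: 38.95
ee_pos: [0.5606, 0.0336, 0.1929]
tcp_rot: [3.141, -0.001, 1.578]
wrist_force: [7.5, 0.9, -6.0]
opening: 0.302
```

```bash
python3 log.py s6
```

```text
38.95 psi -34.08 r 88.0 push tan 4.06 rad 4.49 F [ 7.5  0.9 -6. ] Mx 0.599 op 0.302
```

send_rows(linear=[[-1.6,0,-1.1],[-3.2,0,-2.1],[-4.8,0,-3.1],[-6.5,0,-4.1],[-8.1,0,-5.1],[-9.8,0,-6],[-11.6,0,-6.8],[-13.3,0,-7.7]], turn=[0,0,0,0,0,0,0,0], hand=[0,0,0,0,0,0,0,0])

```text
time_s: 39.62
ee_pos: [0.5608, 0.0204, 0.2007]
tcp_rot: [3.141, -0.001, 1.578]
wrist_force: [8.4, 3.2, -5.8]
opening: 0.302
```

```bash
python3 log.py s6
```

```text
39.62 psi -24.1 r 88.4 push tan 5.22 rad 4.06 F [ 8.4  3.2 -5.8] Mx 0.758 op 0.302
```

send_rows(linear=[[-1.7,0,-0.8],[-3.5,0,-1.5],[-5.3,0,-2.3],[-7.1,0,-2.9],[-8.9,0,-3.6],[-10.7,0,-4.2],[-12.6,0,-4.7],[-14.4,0,-5.2]], turn=[0,0,0,0,0,0,0,0], hand=[0,0,0,0,0,0,0,0])

```text
time_s: 40.28
ee_pos: [0.561, 0.0061, 0.2062]
tcp_rot: [3.141, -0.002, 1.578]
wrist_force: [8.5, 3.7, -4.0]
opening: 0.298
```

```bash
python3 log.py s6
```

```text
40.28 psi -14.22 r 88.9 push tan 4.53 rad 3.0 F [ 8.5  3.7 -4. ] Mx 0.957 op 0.298
```

send_rows(linear=[[-1.9,0,-0.5],[-3.7,0,-0.9],[-5.6,0,-1.3],[-7.5,0,-1.7],[-9.4,0,-2],[-11.3,0,-2.2],[-13.2,0,-2.5],[-15.1,0,-2.7]], turn=[0,0,0,0,0,0,0,0], hand=[0,0,0,0,0,0,0,0])

```text
time_s: 40.95
ee_pos: [0.5613, -0.0089, 0.2092]
tcp_rot: [3.14, -0.002, 1.578]
wrist_force: [9.1, 3.0, -0.8]
opening: 0.303
```

```bash
python3 log.py s6
```

```text
40.95 psi -4.34 r 89.4 push tan 2.96 rad 0.54 F [ 9.1  3.  -0.8] Mx 0.858 op 0.303
```

send_rows(linear=[[-1.9,0,-0.1],[-3.8,0,-0.3],[-5.7,0,-0.3],[-7.7,0,-0.3],[-9.6,0,-0.3],[-11.5,0,-0.3],[-13.4,0,-0.1],[-15.3,0,0]], turn=[0,0,0,0,0,0,0,0], hand=[0,0,0,0,0,0,0,0])

```text
time_s: 41.62
ee_pos: [0.5615, -0.0242, 0.2095]
tcp_rot: [3.139, -0.002, 1.579]
wrist_force: [9.8, 4.1, 0.2]
opening: 0.299
```

```bash
python3 log.py s6
```

```text
41.62 psi 5.44 r 89.9 push tan 4.03 rad 0.15 F [9.8 4.1 0.2] Mx 0.906 op 0.299
```

send_rows(linear=[[-1.9,0,0.2],[-3.8,0,0.4],[-5.7,0,0.7],[-7.6,0,1],[-9.5,0,1.4],[-11.4,0,1.8],[-13.2,0,2.2],[-15.1,0,2.7]], turn=[0,0,0,0,0,0,0,0], hand=[0,0,0,0,0,0,0,0])

```text
time_s: 42.28
ee_pos: [0.5618, -0.0394, 0.2071]
tcp_rot: [3.139, -0.002, 1.578]
wrist_force: [9.1, 3.5, 2.6]
opening: 0.299
```

```bash
python3 log.py s6
```

```text
42.28 psi 15.2 r 90.3 push tan 3.99 rad -1.59 F [9.1 3.5 2.6] Mx 0.954 op 0.299
```

send_rows(linear=[[-1.8,0,0.5],[-3.7,0,1.1],[-5.5,0,1.7],[-7.3,0,2.3],[-9.1,0,3],[-10.9,0,3.7],[-12.7,0,4.5],[-14.4,0,5.2]], turn=[0,0,0,0,0,0,0,0], hand=[0,0,0,0,0,0,0,0])

```text
time_s: 42.95
ee_pos: [0.562, -0.0539, 0.2022]
tcp_rot: [3.138, -0.001, 1.578]
wrist_force: [10.4, 3.6, 3.8]
opening: 0.299
```

```bash
python3 log.py s6
```

```text
42.95 psi 24.94 r 90.6 push tan 4.78 rad -1.92 F [10.4  3.6  3.8] Mx 0.74 op 0.299
```

send_rows(linear=[[-1.7,0,0.8],[-3.4,0,1.7],[-5.1,0,2.6],[-6.8,0,3.5],[-8.5,0,4.5],[-10.1,0,5.5],[-11.7,0,6.6],[-13.3,0,7.7]], turn=[0,0,0,0,0,0,0,0], hand=[0,0,0,0,0,0,0,0])

```text
time_s: 43.62
ee_pos: [0.5623, -0.0673, 0.1948]
tcp_rot: [3.138, -0.001, 1.578]
wrist_force: [9.9, 0.9, 6.0]
opening: 0.3
```

```bash
python3 log.py s6
```

```text
43.62 psi 34.64 r 90.9 push tan 4.06 rad -4.45 F [9.9 0.9 6. ] Mx 0.542 op 0.3
```

send_rows(linear=[[-1.6,0,1.1],[-3.1,0,2.3],[-4.6,0,3.5],[-6.1,0,4.7],[-7.5,0,5.9],[-9,0,7.2],[-10.4,0,8.5],[-11.8,0,9.9]], turn=[0,0,0,0,0,0,0,0], hand=[0,0,0,0,0,0,0,0])

```text
time_s: 44.28
ee_pos: [0.5625, -0.0793, 0.1851]
tcp_rot: [3.137, -0.0, 1.578]
wrist_force: [10.3, -0.4, 8.2]
opening: 0.304
```

```bash
python3 log.py s6; python3 snap.py e6
```

```text
44.28 psi 44.37 r 91.0 push tan 5.37 rad -6.17 F [10.3 -0.4  8.2] Mx 0.452 op 0.304
cand [278.2 228. ] 6 r 0.0811 ang 92.4
cand [283.6 246.9] 42 r 0.0819 ang 130.9
```

send_rows(linear=[[0,0,0],[0,0,0],[0,0,0],[35,0,-12],[70,0,-15],[100,0,-12],[124.4,0,0],[124.4,0,0]], turn=[0,0,0,0,0,0,0,0], hand=[0.6,0.6,0.6,0.6,0.6,0.6,0.6,0.6])

```text
time_s: 45.0
ee_pos: [0.5594, 0.0484, 0.1816]
tcp_rot: [-3.139, -0.001, 1.581]
wrist_force: [0.1, -0.2, -1.1]
opening: 0.601
```

send_rows(linear=[[0,0,0],[0,0,0]], turn=[0,0], hand=[0.6,0.6])

```text
time_s: 45.17
ee_pos: [0.5602, 0.0447, 0.1836]
tcp_rot: [-3.141, 0.0, 1.578]
wrist_force: [-0.9, -0.4, 0.5]
opening: 0.602
```

```bash
python3 log.py free; python3 snap.py f7
python3 - <<'E'
s=open('fit.py').read()
s=s.replace('"m4","e4"]','"m4","e4","f5","e5","f6","e6","f7"]').replace('280,315]','280,315,315,369,369,450,450]').replace('np.ones(9)','np.ones(14)').replace('"s4":ph["e4"]}','"s4":(ph["e4"]+ph["f5"])/2,"s5":(ph["e5"]+ph["f6"])/2,"s6":(ph["e6"]+ph["f7"])/2}')
s=s.replace('for mode in("per-psi","quad")','for mode in("quad","cubic")').replace('G=np.eye(9)[idx] if mode=="per-psi" else np.c_[np.ones(len(v)),ps,ps**2]','G=np.c_[np.ones(len(v)),ps,ps**2] if mode=="quad" else np.vander(ps,4)')
open('fit.py','w').write(s)
E
python3 fit.py
```

```text
45.17 psi -43.52 r 87.8 push tan -0.64 rad -0.05 F [-0.9 -0.4  0.5] Mx -0.059 op 0.602
cand [278.2 228. ] 6 r 0.0811 ang 92.4
cand [283.2 246.8] 40 r 0.0835 ang 130.4
centre off mm [-2.43358397 -2.51578856] rms mm 0.5709856552140096
{'scene0': np.float64(-7.5), 'f2': np.float64(74.6), 'e2': np.float64(156.7), 'f3': np.float64(156.9), 'm3': np.float64(200.6), 'e3': np.float64(236.6), 'f4': np.float64(236.8), 'm4': np.float64(279.5), 'e4': np.float64(315.7), 'f5': np.float64(315.8), 'e5': np.float64(369.0), 'f6': np.float64(369.6), 'e6': np.float64(451.5), 'f7': np.float64(452.0)}
ftan quad 56 amp 2.26 al 9.1 rms 0.69 stud angle for plug at bottom 170.9
ftan quad 47 amp 2.28 al 9.6 rms 0.68 stud angle for plug at bottom 170.4
ftan quad 50 amp 2.23 al 7.0 rms 0.69 stud angle for plug at bottom 173.0
ftan cubic 56 amp 2.26 al 8.9 rms 0.69 stud angle for plug at bottom 171.1
ftan cubic 47 amp 2.28 al 9.6 rms 0.68 stud angle for plug at bottom 170.4
ftan cubic 50 amp 2.23 al 7.0 rms 0.69 stud angle for plug at bottom 173.0
torque/r quad 56 amp 2.07 al 14.0 rms 1.35 stud angle for plug at bottom 166.0
torque/r quad 47 amp 2.11 al 15.7 rms 1.34 stud angle for plug at bottom 164.3
torque/r quad 50 amp 1.97 al 10.5 rms 1.34 stud angle for plug at bottom 169.5
torque/r cubic 56 amp 2.08 al 13.5 rms 1.35 stud angle for plug at bottom 166.5
torque/r cubic 47 amp 2.11 al 15.5 rms 1.35 stud angle for plug at bottom 164.5
torque/r cubic 50 amp 1.97 al 10.3 rms 1.36 stud angle for plug at bottom 169.7
```

send_rows(linear=[[0,0,0],[0,0,0],[0,0,0],[0,0,0],[0,0,0],[0,0,0]], turn=[0,0,0,0,0,0], hand=[0,0,0,0,0,0])

```text
time_s: 45.72
ee_pos: [0.5604, 0.0443, 0.1839]
tcp_rot: [3.141, 0.001, 1.577]
wrist_force: [0.3, -5.9, 2.7]
opening: 0.301
```

send_rows(linear=[[-1.4,0,-1.3],[-2.8,0,-2.7],[-4.2,0,-3.9],[-5.7,0,-5.2],[-7.1,0,-6.4],[-8.7,0,-7.6],[-10.2,0,-8.7],[-11.8,0,-9.9]], turn=[0,0,0,0,0,0,0,0], hand=[0,0,0,0,0,0,0,0])

```text
time_s: 46.38
ee_pos: [0.5606, 0.0334, 0.193]
tcp_rot: [3.141, -0.001, 1.578]
wrist_force: [6.3, 2.0, -7.2]
opening: 0.301
```

```bash
python3 log.py s7
```

```text
46.38 psi -33.92 r 88.0 push tan 5.61 rad 4.9 F [ 6.3  2.  -7.2] Mx 0.57 op 0.301
```

send_rows(linear=[[-1.6,0,-1.1],[-3.2,0,-2.1],[-4.8,0,-3.1],[-6.5,0,-4.1],[-8.1,0,-5.1],[-9.8,0,-6],[-11.6,0,-6.8],[-13.3,0,-7.7]], turn=[0,0,0,0,0,0,0,0], hand=[0,0,0,0,0,0,0,0])

```text
time_s: 47.05
ee_pos: [0.5608, 0.0202, 0.2008]
tcp_rot: [3.141, -0.001, 1.578]
wrist_force: [7.7, 1.9, -5.8]
opening: 0.3
```

```bash
python3 log.py s7
```

```text
47.05 psi -23.94 r 88.4 push tan 4.05 rad 4.54 F [ 7.7  1.9 -5.8] Mx 0.633 op 0.3
```

send_rows(linear=[[-1.7,0,-0.8],[-3.5,0,-1.5],[-5.3,0,-2.3],[-7.1,0,-2.9],[-8.9,0,-3.6],[-10.7,0,-4.2],[-12.6,0,-4.7],[-14.4,0,-5.2]], turn=[0,0,0,0,0,0,0,0], hand=[0,0,0,0,0,0,0,0])

```text
time_s: 47.72
ee_pos: [0.561, 0.0059, 0.2063]
tcp_rot: [3.14, -0.002, 1.578]
wrist_force: [7.8, 3.6, -3.3]
opening: 0.299
```

```bash
python3 log.py s7
```

```text
47.72 psi -14.06 r 88.9 push tan 4.25 rad 2.31 F [ 7.8  3.6 -3.3] Mx 0.954 op 0.299
```

send_rows(linear=[[-1.9,0,-0.5],[-3.7,0,-0.9],[-5.6,0,-1.3],[-7.5,0,-1.7]], turn=[0,0,0,0], hand=[0,0,0,0])

```text
time_s: 48.05
ee_pos: [0.5612, -0.0015, 0.208]
tcp_rot: [3.14, -0.002, 1.578]
wrist_force: [8.0, 3.6, -3.3]
opening: 0.297
```

```bash
python3 log.py s7
```

```text
48.05 psi -9.13 r 89.2 push tan 3.98 rad 2.69 F [ 8.   3.6 -3.3] Mx 0.915 op 0.297
```

send_rows(linear=[[-1.9,0,-0.3],[-3.8,0,-0.5],[-5.7,0,-0.8],[-7.6,0,-1]], turn=[0,0,0,0], hand=[0,0,0,0])

```text
time_s: 48.38
ee_pos: [0.5613, -0.0091, 0.2091]
tcp_rot: [3.14, -0.002, 1.578]
wrist_force: [8.6, 4.4, -2.5]
opening: 0.299
```

```bash
python3 log.py s7
```

```text
48.38 psi -4.25 r 89.4 push tan 4.48 rad 2.16 F [ 8.6  4.4 -2.5] Mx 1.005 op 0.299
```

send_rows(linear=[[-1.9,0,-0.1],[-3.8,0,-0.3],[-5.7,0,-0.3],[-7.7,0,-0.3]], turn=[0,0,0,0], hand=[0,0,0,0])

```text
time_s: 48.72
ee_pos: [0.5614, -0.0167, 0.2097]
tcp_rot: [3.14, -0.002, 1.578]
wrist_force: [8.9, 4.3, 0.5]
opening: 0.299
```

```bash
python3 log.py s7
```

```text
48.72 psi 0.66 r 89.7 push tan 4.28 rad -0.46 F [8.9 4.3 0.5] Mx 1.044 op 0.299
```

send_rows(linear=[[-1.9,0,0],[-3.8,0,0],[-5.7,0,0.2],[-7.6,0,0.3]], turn=[0,0,0,0], hand=[0,0,0,0])

```text
time_s: 49.05
ee_pos: [0.5615, -0.0243, 0.2095]
tcp_rot: [3.139, -0.002, 1.578]
wrist_force: [9.8, 6.2, -0.1]
opening: 0.298
```

```bash
python3 log.py s7
```

```text
49.05 psi 5.5 r 89.9 push tan 6.12 rad 0.67 F [ 9.8  6.2 -0.1] Mx 1.189 op 0.298
```

send_rows(linear=[[-1.9,0,0.2],[-3.8,0,0.4],[-5.7,0,0.7],[-7.6,0,1]], turn=[0,0,0,0], hand=[0,0,0,0])

```text
time_s: 49.38
ee_pos: [0.5617, -0.0319, 0.2086]
tcp_rot: [3.139, -0.002, 1.578]
wrist_force: [8.8, 5.2, 1.1]
opening: 0.298
```

```bash
python3 log.py s7
```

```text
49.38 psi 10.37 r 90.1 push tan 5.21 rad -0.19 F [8.8 5.2 1.1] Mx 1.024 op 0.298
```

send_rows(linear=[[-1.9,0,0.4],[-3.8,0,0.8],[-5.6,0,1.2],[-7.5,0,1.7]], turn=[0,0,0,0], hand=[0,0,0,0])

```text
time_s: 49.72
ee_pos: [0.5618, -0.0394, 0.2071]
tcp_rot: [3.139, -0.002, 1.578]
wrist_force: [8.8, 5.7, 3.7]
opening: 0.3
```

```bash
python3 log.py s7
```

```text
49.72 psi 15.23 r 90.3 push tan 6.44 rad -2.07 F [8.8 5.7 3.7] Mx 0.965 op 0.3
```

send_rows(linear=[[-1.8,0,0.5],[-3.7,0,1.1],[-5.5,0,1.7],[-7.3,0,2.3]], turn=[0,0,0,0], hand=[0,0,0,0])

```text
time_s: 50.05
ee_pos: [0.5619, -0.0468, 0.205]
tcp_rot: [3.138, -0.002, 1.578]
wrist_force: [8.9, 4.6, 3.8]
opening: 0.3
```

```bash
python3 log.py s7
```

```text
50.05 psi 20.08 r 90.5 push tan 5.54 rad -2.01 F [8.9 4.6 3.8] Mx 1.005 op 0.3
```

send_rows(linear=[[-1.8,0,0.7],[-3.6,0,1.4],[-5.4,0,2.2],[-7.1,0,2.9]], turn=[0,0,0,0], hand=[0,0,0,0])

```text
time_s: 50.38
ee_pos: [0.562, -0.0539, 0.2023]
tcp_rot: [3.138, -0.001, 1.578]
wrist_force: [10.1, 4.8, 4.3]
opening: 0.298
```

```bash
python3 log.py s7
```

```text
50.38 psi 24.92 r 90.7 push tan 6.16 rad -1.91 F [10.1  4.8  4.3] Mx 1.045 op 0.298
```

send_rows(linear=[[-1.7,0,0.8],[-3.4,0,1.7],[-5.1,0,2.6],[-6.8,0,3.5]], turn=[0,0,0,0], hand=[0,0,0,0])

```text
time_s: 50.72
ee_pos: [0.5622, -0.0607, 0.1989]
tcp_rot: [3.138, -0.001, 1.578]
wrist_force: [9.3, 4.4, 5.9]
opening: 0.296
```

```bash
python3 log.py s7
```

```text
50.72 psi 29.72 r 90.8 push tan 6.69 rad -3.0 F [9.3 4.4 5.9] Mx 1.057 op 0.296
```

send_rows(linear=[[-1.7,0,1],[-3.3,0,2],[-4.9,0,3.1],[-6.5,0,4.2]], turn=[0,0,0,0], hand=[0,0,0,0])

```text
time_s: 51.05
ee_pos: [0.5623, -0.0674, 0.1949]
tcp_rot: [3.138, -0.001, 1.578]
wrist_force: [9.6, 2.3, 7.2]
opening: 0.301
```

```bash
python3 log.py s7; python3 snap.py e7
python3 - <<'E'
s=open('fit.py').read()
s=s.replace('"e6","f7"]','"e6","f7","e7"]').replace('450,450]','450,450,526]').replace('np.ones(14)','np.ones(15)').replace('ph["f7"])/2}','ph["f7"])/2,"s7":ph["e7"]}')
open('fit.py','w').write(s)
E
python3 fit.py
```

```text
51.05 psi 34.59 r 91.0 push tan 5.91 rad -4.64 F [9.6 2.3 7.2] Mx 0.731 op 0.301
cand [283.6 246.9] 40 r 0.0819 ang 130.9
centre off mm [-2.41833889 -2.52188071] rms mm 0.5636040553870861
{'scene0': np.float64(-7.5), 'f2': np.float64(74.6), 'e2': np.float64(156.7), 'f3': np.float64(156.9), 'm3': np.float64(200.6), 'e3': np.float64(236.6), 'f4': np.float64(236.8), 'm4': np.float64(279.5), 'e4': np.float64(315.7), 'f5': np.float64(315.8), 'e5': np.float64(369.0), 'f6': np.float64(369.5), 'e6': np.float64(451.5), 'f7': np.float64(452.0), 'e7': np.float64(524.2)}
ftan quad 69 amp 2.22 al 9.5 rms 0.68 stud angle for plug at bottom 170.5
ftan quad 60 amp 2.24 al 9.6 rms 0.67 stud angle for plug at bottom 170.4
ftan quad 62 amp 2.22 al 7.6 rms 0.66 stud angle for plug at bottom 172.4
ftan cubic 69 amp 2.22 al 9.5 rms 0.69 stud angle for plug at bottom 170.5
ftan cubic 60 amp 2.23 al 9.6 rms 0.68 stud angle for plug at bottom 170.4
ftan cubic 62 amp 2.23 al 7.6 rms 0.67 stud angle for plug at bottom 172.4
torque/r quad 69 amp 2.07 al 14.2 rms 1.36 stud angle for plug at bottom 165.8
torque/r quad 60 amp 2.11 al 15.6 rms 1.35 stud angle for plug at bottom 164.4
torque/r quad 62 amp 2.02 al 11.2 rms 1.36 stud angle for plug at bottom 168.8
torque/r cubic 69 amp 2.08 al 14.2 rms 1.37 stud angle for plug at bottom 165.8
torque/r cubic 60 amp 2.1 al 15.6 rms 1.36 stud angle for plug at bottom 164.4
torque/r cubic 62 amp 2.02 al 11.2 rms 1.37 stud angle for plug at bottom 168.8
```

send_rows(linear=[[-1.6,0,1.1],[-3.1,0,2.3],[-4.6,0,3.5],[-6.1,0,4.7],[-7.2,0,5.6],[-7.2,0,5.6],[-7.2,0,5.6],[-7.2,0,5.6]], turn=[0,0,0,0,0,0,0,0], hand=[0,0,0,0,0,0,0,0])

```text
time_s: 51.77
ee_pos: [0.5624, -0.0749, 0.1893]
tcp_rot: [3.137, -0.0, 1.578]
wrist_force: [9.9, -0.1, 6.8]
opening: 0.302
```

send_rows(linear=[[0,0,0],[0,0,0],[0,0,0],[0,0,0],[0,0,0],[0,0,0]], turn=[0,0,0,0,0,0], hand=[0,0,0,0,0,0])

```text
time_s: 52.27
ee_pos: [0.5624, -0.0749, 0.1893]
tcp_rot: [3.137, -0.0, 1.578]
wrist_force: [10.7, -0.6, 6.3]
opening: 0.298
```

```bash
python3 log.py end; python3 snap.py e8
sed -i 's/"f7","e7"\]/"f7","e7","e8"]/; s/450,526\]/450,526,530]/; s/np.ones(15)/np.ones(16)/' fit.py; python3 fit.py | sed -n 2p
python3 -c "
import cv2;a=cv2.imread('pics/e8.png')[150:310,225:385];cv2.imwrite('pics/v8.png',cv2.resize(a,None,fx=3.7,fy=3.7,interpolation=2))"
```

```text
52.27 psi 40.5 r 91.1 push tan 3.57 rad -5.19 F [10.7 -0.6  6.3] Mx 0.369 op 0.298
cand [283.4 246.7] 40 r 0.0823 ang 130.3
{'scene0': np.float64(-7.5), 'f2': np.float64(74.6), 'e2': np.float64(156.7), 'f3': np.float64(156.9), 'm3': np.float64(200.6), 'e3': np.float64(236.6), 'f4': np.float64(236.8), 'm4': np.float64(279.5), 'e4': np.float64(315.7), 'f5': np.float64(315.8), 'e5': np.float64(369.0), 'f6': np.float64(369.5), 'e6': np.float64(451.5), 'f7': np.float64(452.0), 'e7': np.float64(524.2), 'e8': np.float64(529.6)}
```

View pics/v8.png

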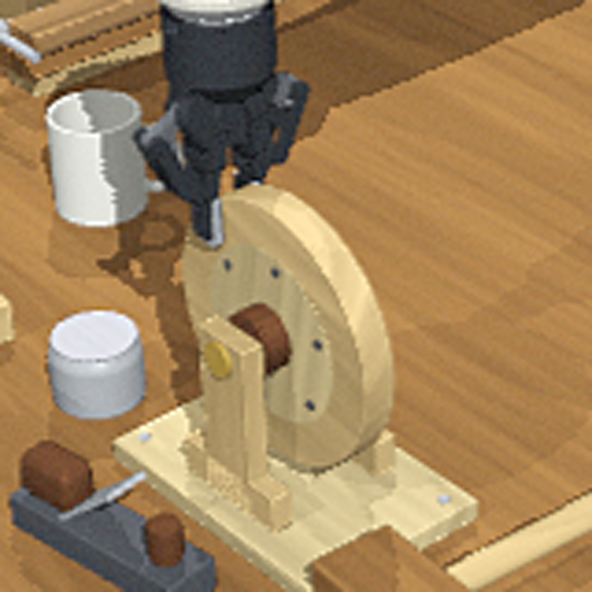

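The gripper still pinches the rim at upper left, around (213,235). The screws at (228,265), (275,272), (318,345) and (310,405) put the wheel at 529.6°, and the tin, plane, mug and mallet are where they were. The arm is at rest, so I'm handing in.

```bash
python3 -c "
from workcell import manip
print(manip.hand_in())"
```

```text
the job is handed in; nothing more can be done
None
```

I handed the job in at about 52 s with the gripper still holding the rim, the wheel at rest and the heavy side at the bottom as best I could tell. No verdict came back.

- **Turning:** I turned the wheel by its rim in one direction (the joint's positive) through about 537°, in seven strokes, regripping between them. I tracked the angle from the screws in the images.
- **Finding the heavy side:** Fitting a sine to 69 push readings gave an amplitude of about 2.2 N. The heavy side should be straight down when the stud is about 170° past the top.
- **Final position:** The last image puts the wheel at 529.6°, which means the stud is at 169.6°. The arm did not move over the last 0.5 s.
- **Bystanders:** The tin, plane, mug and mallet look unmoved in the last crop. I did not recheck the brush, gauge or offcut, but the arm stayed clear of them after the approach.

**Disagreements:**
- A second estimate, from the wrist moment, was about twice as noisy and gave 164–169°. The force-only fits gave 170–172°. I'd put the error at about ±4°.
- The wheel turned roughly 4–9° less per stroke than the gripper's path, so I used the image angles instead.
- The axle position from the base outline was off by about 2.5 mm. That caused radial and sideways forces of around 10 N, well under the limits.

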